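# Set out the office desk: mouse, notes, clips and power banks

## Task

Set out this desk (left and right as the robot sees them, looking out from its base): put the mouse on the table to the right of the keyboard, with about 3 cm of space to its end, level with the keyboard's middle and parallel to its short ends; lay the note-paper block flat, midway between the two speakers on their felt strip, and stand the clip pot upright on the centre of the block. Lay one power bank flat in the middle of each half of the light cardboard tray, parallel to its divider, so that it is evenly loaded. Do not tip the tray or push it along, and leave the stapler and the mug where they are.

Things in the scene. Friction and masses are not known exactly. Their poses are not given: they have to be found in the camera images.
- keyboard: Compact keyboard, black keys on a silver base, 105 (x) x 280 (y) x 19 mm high, fixed to the table. Origin: centre of the underside, z up. Its x axis points to its far edge (away from the robot and the space bar), its y axis to its left end; its right end is at y = -140 mm. It is turned by at most about 7 degrees.
- mouse: Black computer mouse, 100 mm long (x), 58 mm wide (y), 34 mm high, about 90 g; a grey wheel at its +x end. Origin: centre of the underside, z up. Its sides are upright in the middle of its height (about 11 to 14 mm up); its edges are rounded. Grip it across its width.
- note_block: Block of white note paper with thin grey lines round its sides, rigid, 76 (x) x 52 (y) x 28 mm high, about 90 g. Origin: centre of the underside, z up. 
- clip_pot: Round, closed black paper-clip pot, 48 mm in diameter up to 30 mm and a little narrower above, 42 mm high, with a grey disc and a steel clip on top, about 80 g. Origin: centre of the underside, z up. 
- bank_a: Dark grey metal power bank with a small white button on top, 90 (x) x 45 (y) x 22 mm high, about 150 g; one of two identical ones, which are interchangeable. Origin: centre of the underside, z up. 
- bank_b: The other power bank, identical to bank_a: 90 (x) x 45 (y) x 22 mm high. Origin: centre of the underside, z up. 
- tray: Light open cardboard tray, loose, 70 g, outside 120 (x) x 235 (y) x 30 mm high; walls, floor and divider 4 mm thick. A divider along x, as high as the walls, splits it into two halves, each 112 x 112 mm inside, centred at y = +58 and -58 mm, floor at z = 4 mm. Origin: centre of the underside, z up. Its long side runs roughly left-right.
- speakers: Grey felt strip fixed to the table, 110 (x) x 330 (y) x 3 mm thick, with two black desk speakers fixed on it, each 85 (x) x 75 (y) mm, tops 120 mm above the table, centred at y = +120 and -120 mm (165 mm gap). Origin: centre of the underside, z up. So the origin is midway between the speakers; the strip's top is at z = 3 mm.
- stapler: Black and steel stapler, loose, 30 (x) x 95 (y) x 42 mm high, just beyond the keyboard. A bystander: leave it. Origin: centre of the underside, z up. 
- mug: White mug, loose, 80 mm in diameter, 90 mm high, handle at its +y side, at the back of the table. A bystander: leave it. Origin: centre of the underside, z up. 
Things that resemble listed ones, but are neither listed nor needed, are in the scene too. What is shaped like the note_block but blue or green is not meant.

How it is judged (in metres and radians):
At the end, for the whole second after the job is handed in: Mouse right of keyboard: gap 15-45 mm, level within 15 mm, parallel within 0.2 rad. Block on strip within 12 mm of midway, pot on it within 10 mm of its centre. A bank on the floor of each tray half, within 15 mm of its centre and 0.25 rad. Tray, stapler, mug moved < 20 mm. All upright, at rest (x of mouse in the frame of keyboard between -0.015 and 0.015 m and y of mouse in the frame of keyboard between -0.214 and -0.184 m and z of mouse in the frame of keyboard between -0.006 and 0.006 m and angle between the x axis of mouse and the x axis of keyboard, either way round below 0.2 rad and x of note_block in the frame of speakers between -0.012 and 0.012 m and y of note_block in the frame of speakers between -0.012 and 0.012 m and z of note_block in the frame of speakers between -0.001 and 0.007 m and horizontal distance between clip_pot and note_block below 0.01 m and z of clip_pot in the frame of note_block between 0.024 and 0.032 m and ((x of bank_a in the frame of tray between -0.015 and 0.015 m and y of bank_a in the frame of tray between 0.043 and 0.073 m and z of bank_a in the frame of tray between -0.001 and 0.009 m and angle between the x axis of each of bank_a, bank_b and the x axis of tray, either way round below 0.25 rad and x of bank_b in the frame of tray between -0.015 and 0.015 m and y of bank_b in the frame of tray between -0.073 and -0.043 m and z of bank_b in the frame of tray between -0.001 and 0.009 m) or (x of bank_b in the frame of tray between -0.015 and 0.015 m and y of bank_b in the frame of tray between 0.043 and 0.073 m and z of bank_b in the frame of tray between -0.001 and 0.009 m and angle between the x axis of each of bank_b, bank_a and the x axis of tray, either way round below 0.25 rad and x of bank_a in the frame of tray between -0.015 and 0.015 m and y of bank_a in the frame of tray between -0.073 and -0.043 m and z of bank_a in the frame of tray between -0.001 and 0.009 m)) and distance of each of tray, stapler, mug from where it was at the start of the episode below 0.02 m and angle between tray's own z axis and vertical below 0.06 rad and angle between each of mouse, note_block, clip_pot, bank_a, bank_b's own z axis and vertical below 0.1 rad and linear speed of each of mouse, note_block, clip_pot, bank_a, bank_b below 0.02 m/s); the robot touches nothing.
It fails at once if the tray is tipped (by more than 0.2 rad) (angle between tray's own z axis and vertical above 0.2 rad).
It fails at once if the stapler or the mug is pushed away (more than 30 mm) (distance of any of stapler, mug from where it was at the start of the episode above 0.03 m).
It also fails if it takes over 144 s, if anything falls off the work surface, if the arm or the gripper's body presses on something with over 40 N, if the wrist force passes 120 N, or if a joint passes its speed limit or range.

## Robot

A 6-joint arm with a two-finger parallel gripper is mounted at the origin on the work surface. World frame = base frame: x ahead of the robot, y to its left, z up, the work surface at z = 0. Lengths are in mm, angles in rad, forces in N, time in s.
With the tool pointing down it reaches from about 400 to 925 mm from the base axis. Payload 3.4 kg.
Tool frame: the origin (TCP) lies midway between the tips of the shut fingers; the grasp point (between the pads) lies 19 mm behind it (robot.grip_depth is the z of the grasp point in the tool frame, in mm); z points along the fingers, y is the line along which they close (so a half turn about z gives the same grasp; the last joint's range is limited). The gripper opens to 85 mm and grips with 20 to 120 N. Pads are 22 mm wide; open, the fingers measure 114 mm over their backs; the gripper's body (76 mm by 85 mm) begins 54 mm behind the grasp point. The pads swing forward as they close: fully open they stand 13 mm farther back than shut.
Start: joints at [1.135, 0.307, 1.506, -0, 1.328, -0.073], TCP at [203.549, 537.772, 194.305] pointing down, gripper open.
Joint ranges: [-3.12, 3.12], [-1.05, 2.28], [0.14, 2.33], [-1.42, 4.57], [0.1, 2.73], [-2.68, 2.68]. Speed limits (rad/s): [2.57, 2.57, 3.14, 3.14, 3.14, 3.14].

## Interface

Orientations are given as a unit quaternion [x, y, z, w].
In Python, from station import robot gives the robot as it stands. The module is installed in compiled form; this text tells all that it offers.
- The arm moves only by the tool jog_arm, never from a script. Its argument "series" is a list of rows, each an object of numbers: "tx", "ty", "tz": the shift along the tool's x, y, z in mm; "wx", "wy", "wz": the turn, a rotation vector about the tool's x, y, z in degrees; "jaw": the opening, from 0 (shut) to 1 (fully open). A call has 1 to 20 rows; each row shifts and turns the commanded pose from where the row before left it, along the tool's axes as they then stand; what a row does not reach is not made up. A row lasts 1/8 s, in which the tool goes at most 62.5 mm and 10.7 degrees, less where a joint would pass 70% of its speed; a pose out of reach is approached as far as the arm can. A call with a gripper value outside its range is refused whole. The fingers move at their own pace and stop on an object; "force" is the grip in N (left out, the last holds). Time passes only in rows, so rows that do not move let the fingers close. It gives the time, the measured TCP pose, the force, the opening and the grip force at its end, in the units of the state.
- robot.sense(): the state, without advancing time (a new reading comes with each control period).
- robot.capture(name): name is "side" or "top"; returns a dict with "color" (420x560x3 uint8, red, green, blue), "range_z" (420x560 float32, mm along the optical axis (not along the pixel's ray), 0 where there is no reading), "intrinsics" (3x3 intrinsics, pixels), "rvec" (rotation vector, rad) and "tvec" (3), from world to camera coordinates, as OpenCV has them. Camera axes: x right, y down, z forward; pixel columns grow to the right and rows downward; lengths in mm; the calibration is good to about 2 mm. A picture is of the moment at which its call begins.
- robot.close_job(): hands the job in; it is judged then, once.
The state is a dict: "t": time; "joint_positions": joint angles; "dq": joint speeds; "tau": joint torques, N m; "tool_pos": TCP position; "tool_rot": TCP orientation; "force": force on the tool from outside, world axes, zero at the start; "moment": the same for the moment, N m; "grip_width": opening from 0.0 (shut) to 1.0 (fully open); "grip_force": force on a finger pad.
Only numpy, scipy, OpenCV 4.12 (cv2) and the standard library are available. Lean on these libraries where they do the work, as an engineer would, in place of code of your own. Each camera call takes 0.05 s, during which the arm holds its last target. There are 200 camera calls.

## Working session

There is one attempt and no reset: what is moved stays moved. The work goes in short steps, Python scripts to look and compute and a tool call to move; the robot and the scene stay as the last step left them, time stands still between calls to the robot, and variables do not carry over. Pictures are saved under pics/ and viewed, at most 14 in all, crops included, and the job is handed in when it is done.

Besides the shell and the picture viewer there is one more tool, called after ">>>" as name([rows], argument=value, ...), one row to a line, values as JSON. jog_arm: Moves the arm, as the interface text tells. Its arguments: {"type":"object","properties":{"series":{"type":"array","items":{"type":"object","properties":{"tx":{"type":"number"},"ty":{"type":"number"},"tz":{"type":"number"},"wx":{"type":"number"},"wy":{"type":"number"},"wz":{"type":"number"},"jaw":{"type":"number"}}}},"force":{"type":"number"}},"required":["series"]}

```bash
mkdir -p pics; ls; python3 - <<'E'
from station import robot
import cv2,numpy as np,pickle
d={n:robot.capture(n) for n in("top","side")}
pickle.dump(d,open('c0.pkl','wb'))
for n in d:
    cv2.imwrite(f'pics/{n}0.png',cv2.resize(d[n]["color"][:,:,::-1],(800,600),interpolation=cv2.INTER_CUBIC))
    R=cv2.Rodrigues(d[n]["rvec"])[0];print(n,(-R.T@d[n]["tvec"].ravel()).round(),d[n]["intrinsics"][0],R.round(2))
print(robot.sense(), robot.grip_depth)
E
```

```text
pics
top [ 444.    7. 1317.] [461.27452373   0.         274.99453616] [[ 0.01 -1.    0.01]
 [-1.   -0.01 -0.06]
 [ 0.06 -0.01 -1.  ]]
side [ 149. -569.  819.] [466.38979067   0.         275.24767594] [[ 0.81 -0.58 -0.01]
 [-0.45 -0.62 -0.65]
 [ 0.37  0.53 -0.76]]
{'t': 0.1, 'joint_positions': array([ 1.13549571e+00,  3.07507566e-01,  1.50752299e+00, -8.66799560e-07,
        1.32844669e+00, -7.34908838e-02]), 'dq': array([-0.0002095 , -0.00140558, -0.00265266,  0.00034384, -0.00121183,
        0.00052341]), 'tau': array([-9.68876957e-04, -4.58530176e+01, -2.52609175e+01, -2.39032533e-04,
        5.65640294e-03,  7.16111202e-06]), 'tool_pos': array([203.2531689 , 537.12885672, 193.47533435]), 'tool_rot': array([ 1.79919565e-01,  9.83680874e-01, -9.12076296e-04, -2.36732177e-04]), 'force': array([ 0.59655784,  0.23737307, -1.01975061]), 'moment': array([-0.01125215,  0.00595819, -0.00950756]), 'grip_force': 0.0, 'grip_width': 1.0009290432387223} -18.700000000000003
```

View pics/top0.png

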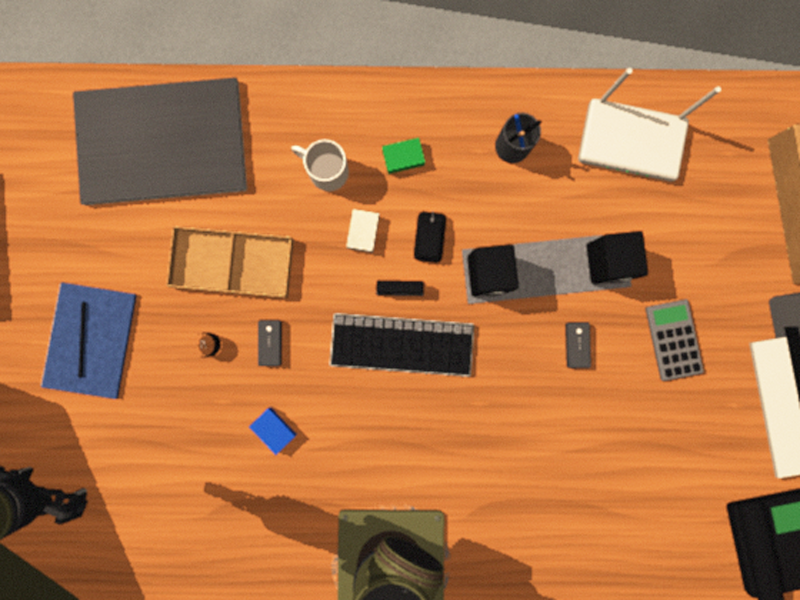

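View pics/side0.png

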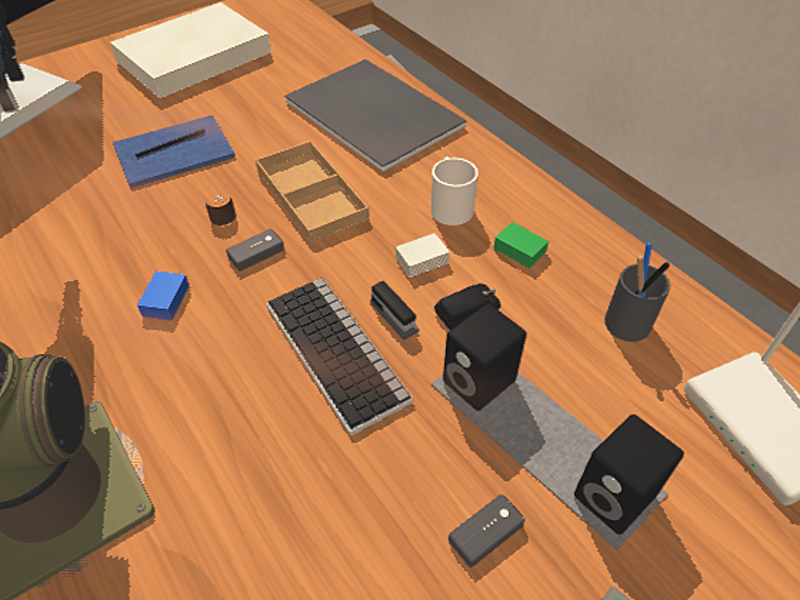

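The top view at 800x600 shows the following:
- Note block: white (363,230). Blue (272,430) and green (404,155) are lookalikes.
- Mouse: (430,237).
- Stapler: (400,288).
- Keyboard: (402,345).
- Banks: (270,343) and (578,345).
- Clip pot: (208,345). The pen holder (518,137) is something else.
- Tray: (232,263).
- Speakers: (493,270) and (617,258).
- Mug: (326,165).

Next I measure them from the range data and make one confirming crop.

```bash
cat > h.py <<'E'
import numpy as np,cv2
def cloud(c):
    K=c["intrinsics"];Z=c["range_z"].astype(float);R=cv2.Rodrigues(np.array(c["rvec"],float))[0]
    v,u=np.mgrid[:Z.shape[0],:Z.shape[1]]
    P=np.stack([(u-K[0,2])/K[0,0]*Z,(v-K[1,2])/K[1,1]*Z,Z],-1)-np.ravel(c["tvec"])
    W=P@R; W[Z==0]=np.nan
    return W
def box(W,roi,zlo,zhi,k=None):
    """roi in world xy: x0,x1,y0,y1. largest blob -> centre, size, long-axis angle deg, median z"""
    m=(W[...,0]>roi[0])&(W[...,0]<roi[1])&(W[...,1]>roi[2])&(W[...,1]<roi[3])&(W[...,2]>zlo)&(W[...,2]<zhi)
    if k is not None:m&=k
    n,l,s,_=cv2.connectedComponentsWithStats(m.astype(np.uint8))
    m=l==1+np.argmax(s[1:,4]); p=W[m]
    (cx,cy),(w,h),a=cv2.minAreaRect(p[:,:2].astype(np.float32))
    if w<h: w,h,a=h,w,a+90
    return np.array([cx,cy]),(round(w),round(h)),(a+90)%180-90,np.median(p[:,2]),len(p)
E
python3 - <<'E'
import pickle;from h import *
d=pickle.load(open('c0.pkl','rb'))
W=cloud(d["top"]);S=cloud(d["side"])
px=dict(kb=(402,345,11,30,95,170),mouse=(430,237,14,45,75,75),note=(363,230,14,40,70,60),bankA=(270,343,11,30,75,60),bankB=(578,345,11,30,75,60),pot=(208,345,33,50,45,45),tray=(232,263,22,40,100,155),spkL=(493,270,100,130,75,75),spkR=(617,258,100,130,75,75),stap=(400,288,20,50,40,70),mug=(326,165,75,100,70,80))
for n,(u,v,a,b,rx,ry) in px.items():
    c=W[int(v*.7),int(u*.7)]
    for nm,w in(("top",W),("side",S)):
        try:
            r=box(w,(c[0]-rx,c[0]+rx,c[1]-ry,c[1]+ry),a,b);print(n,nm,r[0].round(1),r[1],round(r[2],1),round(r[3],1),r[4])
        except Exception as e:print(n,nm,e)
print('table z',np.nanmedian(W[330:345,280:300,2]))
im=d["top"]["color"][:,:,::-1]
cr=lambda im,x0,y0,x1,y1:cv2.resize(im[y0:y1,x0:x1],(390,290),interpolation=cv2.INTER_CUBIC)
s=d["side"]["color"][:,:,::-1]
cv2.imwrite('pics/crop1.png',np.vstack([np.hstack([cr(im,220,135,330,217),cr(im,110,150,220,268)]),np.hstack([cr(s,260,150,370,232),cr(s,135,125,215,195)])]))
E
```

```text
kb top [427.8 -16.2] (279, 105) 86.1 17.4 3542
kb side [425.9 -21. ] (279, 105) 86.1 17.6 4993
mouse top [642.1 -70.3] (99, 58) -6.1 31.0 680
mouse side [641.1 -75.1] (102, 53) -7.3 32.2 766
note top [652.4  63. ] (76, 52) -9.2 27.9 510
note side [651.3  58.7] (78, 56) -9.6 27.5 626
bankA top [430.2 243.7] (90, 45) 0.9 21.9 533
bankA side [428.8 239.9] (92, 47) 1.3 21.4 570
bankB top [ 430.2 -363.9] (88, 47) -0.1 21.6 528
bankB side [ 428.8 -367.6] (93, 45) 1.5 21.6 1348
pot top [427.2 352.7] (45, 17) 3.8 38.8 30
pot side [421.1 352.3] (46, 28) -14.1 37.3 68
tray top [588.5 324.1] (236, 121) 85.4 29.2 514
tray side [587.  319.7] (243, 122) 85.5 27.4 654
spkL top [ 568.6 -186.3] (87, 76) 6.5 119.5 944
spkL side [ 566.9 -190. ] (89, 75) 6.0 119.4 1627
spkR top [ 595.  -423.7] (87, 77) 6.9 119.3 979
spkR side [ 593.2 -427.6] (88, 75) 6.3 119.5 2340
stap top [539.3 -10.8] (89, 25) -89.6 41.9 296
stap side [538.5 -13.8] (93, 26) 89.5 40.8 492
mug top [774.1 138.5] (89, 80) -77.8 87.9 225
mug side [776.  130.6] (89, 80) 25.6 84.4 375
table z -0.03484404902176425
```

View pics/crop1.png

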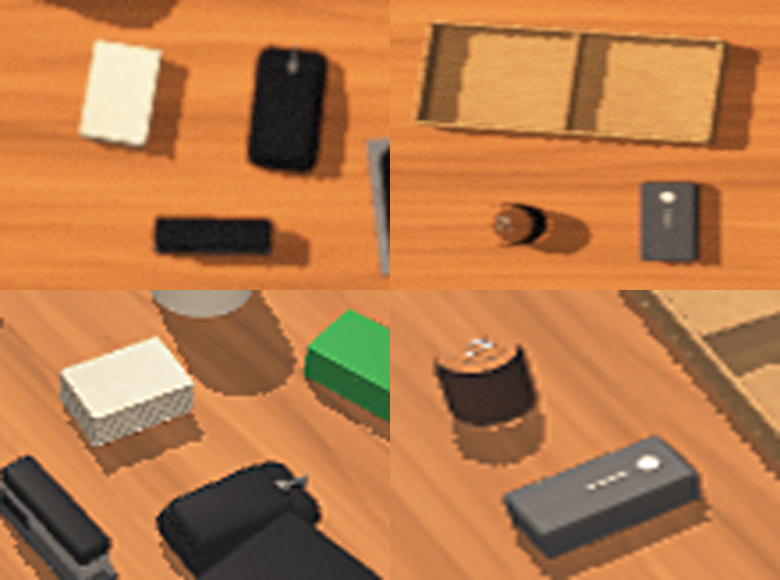

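The crops confirm it: white lined block beside the green one, mouse with its wheel on the far end, and a black pot with a clip on top beside the white-button bank. The two views differ by about 4 mm in y, so I use their mean. Next I measure the pot and work out the first move.

```bash
cat >> h.py <<'E'
from scipy.spatial.transform import Rotation as Ro
def go(x,y,z,yaw,s):
    """yaw = wanted world angle of tool y minus 90 deg; turn to make first, then the shift in the turned tool frame, tool kept pointing down"""
    R=Ro.from_quat(s["tool_rot"]);M=R.as_matrix()
    a=np.radians(yaw);T=np.array([[-np.cos(a),-np.sin(a),0],[-np.sin(a),np.cos(a),0],[0,0,-1.]]).T
    T=np.array([[-np.cos(a),-np.sin(a),0],[-np.sin(a),np.cos(a),0],[0,0,-1.]])
    w=np.degrees(Ro.from_matrix(M.T@T).as_rotvec())
    print('turn',w.round(1),'shift after turn',(T.T@(np.array([x,y,z])-s["tool_pos"])).round(1))
def show(s):
    M=Ro.from_quat(s["tool_rot"]).as_matrix()
    print('t',round(s["t"],1),'pos',np.round(s["tool_pos"],1),'yaw',np.degrees(np.arctan2(M[1,1],M[0,1])).round(2)-90,'F',np.round(s["force"],1),'w',round(s["grip_width"],3),'gf',round(s["grip_force"],1))
E
python3 - <<'E'
import pickle;from h import *;from station import robot
from scipy.optimize import least_squares
d=pickle.load(open('c0.pkl','rb'));o=np.array([.7,2.1,0])
A=cloud(d["top"])-o;B=cloud(d["side"])+o
for n,W in(("t",A),("s",B),("b",np.vstack([A,B]))):
    m=(abs(W[...,0]-425)<45)&(abs(W[...,1]-352)<45)&(W[...,2]>5)&(W[...,2]<29)
    p=W[m][:,:2];r=least_squares(lambda q:np.hypot(*(p-q).T)-24,(425,352),loss='soft_l1');print(n,r.x,len(p),np.std(r.fun))
s=robot.sense();show(s);go(429.5,241.8,100,1,s)
E
```

```text
t [424.36025773 365.04040567] 78 11.719891439631006
s [425.18265186 367.08875184] 133 2.1239108811215988
b [424.94549097 366.38366969] 211 8.165454887286602
t 0.1 pos [203.3 537.1 193.5] yaw -20.730000000000004 F [ 0.6  0.2 -1. ] w 1.001 gf 0.0
turn [ -0.1  -0.  -21.7] shift after turn [-221.1 -299.2   93.5]
```

>>> jog_arm([
  {"wz": -7.25},
  {"wz": -7.25},
  {"wz": -7.2},
  {"tx": -22, "ty": -30, "tz": 9},
  {"tx": -22, "ty": -30, "tz": 9},
  {"tx": -22, "ty": -30, "tz": 9},
  {"tx": -22, "ty": -30, "tz": 9},
  {"tx": -22, "ty": -30, "tz": 9},
  {"tx": -22, "ty": -30, "tz": 9},
  {"tx": -22, "ty": -30, "tz": 9},
  {"tx": -22, "ty": -30, "tz": 9},
  {"tx": -22, "ty": -30, "tz": 9},
  {"tx": -23, "ty": -29, "tz": 12},
  {},
  {},
])

```text
invalid input
```

```bash
python3 - <<'E'
from h import *;from station import robot
s=robot.sense();show(s);go(429.5,241.8,0,1,s)
E
```

```text
t 0.1 pos [203.3 537.1 193.5] yaw -20.730000000000004 F [ 0.6  0.2 -1. ] w 1.001 gf 0.0
turn [ -0.1  -0.  -21.7] shift after turn [-221.1 -299.2  193.5]
```

>>> jog_arm([
  {"tx": 0, "ty": 0, "tz": 0, "wx": 0, "wy": 0, "wz": -7.25, "jaw": 1},
  {"tx": 0, "ty": 0, "tz": 0, "wx": 0, "wy": 0, "wz": -7.25, "jaw": 1},
  {"tx": 0, "ty": 0, "tz": 0, "wx": 0, "wy": 0, "wz": -7.2, "jaw": 1},
], force=40)

```text
t: 0.48
tool_pos: [203.3, 537.3, 193.7]
tool_rot: [-0.011, 1.0, -0.001, -0.0]
force: [0.5, 0.2, -0.1]
grip_width: 1.001
grip_force: 0.0
```

>>> jog_arm([
  {"tx": -22, "ty": -30, "tz": 9, "jaw": 1},
  {"tx": -22, "ty": -30, "tz": 9, "jaw": 1},
  {"tx": -22, "ty": -30, "tz": 9, "jaw": 1},
  {"tx": -22, "ty": -30, "tz": 9, "jaw": 1},
  {"tx": -22, "ty": -30, "tz": 9, "jaw": 1},
  {"tx": -22, "ty": -30, "tz": 9, "jaw": 1},
  {"tx": -22, "ty": -30, "tz": 9, "jaw": 1},
  {"tx": -22, "ty": -30, "tz": 9, "jaw": 1},
  {"tx": -22, "ty": -30, "tz": 9, "jaw": 1},
  {"tx": -23, "ty": -29, "tz": 12, "jaw": 1},
  {"jaw": 1},
  {"jaw": 1},
])

```text
invalid input
```

```bash
python3 - <<'E'
from h import *;from station import robot
s=robot.sense();show(s);go(429.5,241.8,0,1,s)
E
```

```text
t 0.5 pos [203.3 537.3 193.7] yaw 1.2099999999999937 F [ 0.5  0.2 -0.1] w 1.001 gf 0.0
turn [-0.1 -0.   0.2] shift after turn [-221.  -299.4  193.7]
```

>>> jog_arm([
  {"tx": -22, "ty": -30, "tz": 9, "wx": 0, "wy": 0, "wz": 0, "jaw": 1},
  {"tx": -22, "ty": -30, "tz": 9, "wx": 0, "wy": 0, "wz": 0, "jaw": 1},
  {"tx": -22, "ty": -30, "tz": 9, "wx": 0, "wy": 0, "wz": 0, "jaw": 1},
  {"tx": -22, "ty": -30, "tz": 9, "wx": 0, "wy": 0, "wz": 0, "jaw": 1},
  {"tx": -22, "ty": -30, "tz": 9, "wx": 0, "wy": 0, "wz": 0, "jaw": 1},
  {"tx": -22, "ty": -30, "tz": 9, "wx": 0, "wy": 0, "wz": 0, "jaw": 1},
  {"tx": -22, "ty": -30, "tz": 9, "wx": 0, "wy": 0, "wz": 0, "jaw": 1},
  {"tx": -22, "ty": -30, "tz": 9, "wx": 0, "wy": 0, "wz": 0, "jaw": 1},
  {"tx": -22, "ty": -30, "tz": 9, "wx": 0, "wy": 0, "wz": 0, "jaw": 1},
  {"tx": -23, "ty": -29, "tz": 12, "wx": 0, "wy": 0, "wz": 0, "jaw": 1},
  {"tx": 0, "ty": 0, "tz": 0, "wx": 0, "wy": 0, "wz": 0, "jaw": 1},
])

```text
t: 1.85
tool_pos: [430.2, 240.5, 100.2]
tool_rot: [-0.007, 1.0, -0.001, -0.001]
force: [-0.4, -0.2, -0.4]
grip_width: 0.999
grip_force: 0.0
```

```bash
python3 - <<'E'
from h import *;from station import robot
s=robot.sense();show(s);go(429.5,241.8,0,1,s)
E
```

```text
t 1.9 pos [430.2 240.5 100.2] yaw 0.769999999999996 F [-0.4 -0.2 -0.4] w 0.999 gf 0.0
turn [-0.1 -0.1 -0.2] shift after turn [  0.6   1.3 100.2]
```

>>> jog_arm([
  {"tx": 0.5, "ty": 1, "tz": 25, "wx": 0, "wy": 0, "wz": 0, "jaw": 1},
  {"tx": 0, "ty": 0, "tz": 25, "wx": 0, "wy": 0, "wz": 0, "jaw": 1},
  {"tx": 0, "ty": 0, "tz": 25, "wx": 0, "wy": 0, "wz": 0, "jaw": 1},
  {"tx": 0, "ty": 0, "tz": 15, "wx": 0, "wy": 0, "wz": 0, "jaw": 1},
  {"tx": 0, "ty": 0, "tz": 8, "wx": 0, "wy": 0, "wz": 0, "jaw": 1},
  {"tx": 0, "ty": 0, "tz": 0, "wx": 0, "wy": 0, "wz": 0, "jaw": 0},
  {"tx": 0, "ty": 0, "tz": 0, "wx": 0, "wy": 0, "wz": 0, "jaw": 0},
  {"tx": 0, "ty": 0, "tz": 0, "wx": 0, "wy": 0, "wz": 0, "jaw": 0},
  {"tx": 0, "ty": 0, "tz": 0, "wx": 0, "wy": 0, "wz": 0, "jaw": 0},
  {"tx": 0, "ty": 0, "tz": 0, "wx": 0, "wy": 0, "wz": 0, "jaw": 0},
  {"tx": 0, "ty": 0, "tz": 0, "wx": 0, "wy": 0, "wz": 0, "jaw": 0},
  {"tx": 0, "ty": 0, "tz": 0, "wx": 0, "wy": 0, "wz": 0, "jaw": 0},
])

```text
t: 3.35
tool_pos: [429.1, 243.5, 3.3]
tool_rot: [-0.008, 1.0, 0.0, 0.0]
force: [0.2, 0.9, 0.4]
grip_width: -0.001
grip_force: 0.0
```

```bash
python3 - <<'E'
from h import *;from station import robot
s=robot.sense();show(s);go(*(s["tool_pos"]+[0,0,140]),1,s)
E
```

```text
t 3.4 pos [429.1 243.5   3.3] yaw 0.9699999999999989 F [0.2 0.9 0.4] w -0.001 gf 0.0
turn [ 0.  0. -0.] shift after turn [   0.    0. -140.]
```

```bash
python3 - <<'E'
from h import *;from station import robot
d={n:robot.capture(n) for n in("top","side")}
a=d["top"]["color"][180:300,100:260,::-1];b=d["side"]["color"][110:230,100:260,::-1]
cv2.imwrite('pics/p2.png',cv2.resize(np.hstack([a,b]),(800,300),interpolation=cv2.INTER_CUBIC))
E
```

```text
(no output)
```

View pics/p2.png

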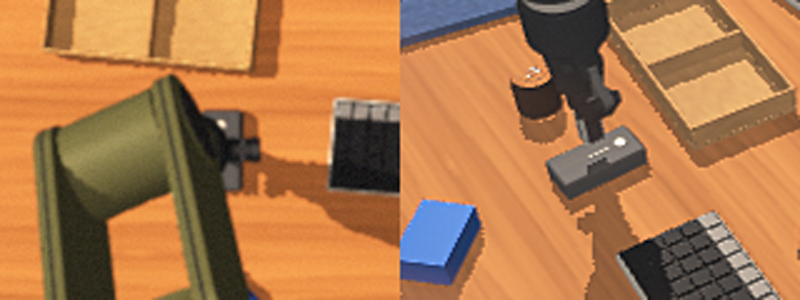

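The side view shows the shut fingers standing against the bank's left long side at crop (595,135), with the bank beside them rather than between. I measure the bank's and fingers' positions now.

```bash
python3 - <<'E'
from h import *;from station import robot
for n in("top","side"):
    c=robot.capture(n);W=cloud(c)
    print(n,box(W,(360,500,150,320),15,23.5))
    print('fing',box(W,(380,480,180,300),26,50))
    for z in(8,40,60,80,110):
        m=(abs(W[...,0]-429)<60)&(abs(W[...,1]-240)<60)&(abs(W[...,2]-z)<6)
        if m.any():print(z,W[m][:,:2].min(0).round(),W[m][:,:2].max(0).round())
show(robot.sense())
E
```

```text
top (array([459.71954346, 245.25756836]), (43, 31), -89.91222437471151, np.float64(20.757846079084086), 81)
fing (array([415.11169434, 225.00271606]), (3, 0), 1.4819488525390625, np.float64(26.335931332012215), 2)
8 [371. 181.] [487. 275.]
110 [421. 208.] [442. 211.]
side (array([428.40661621, 239.8293457 ]), (93, 47), 0.6150317192077637, np.float64(21.21787447958216), 450)
fing (array([425.94244385, 235.31021118]), (22, 9), -29.441253662109375, np.float64(47.43808139775493), 17)
8 [369. 180.] [489. 298.]
40 [419. 234.] [437. 245.]
60 [418. 227.] [440. 247.]
80 [416. 231.] [429. 252.]
110 [412. 190.] [441. 293.]
t 3.5 pos [429.1 243.6   3.3] yaw 0.9699999999999989 F [-0.8 -0.4  0.1] w 0.0 gf 0.0
```

```bash
python3 - <<'E'
from h import *;from station import robot
c=robot.capture("side");im=c["color"][:,:,::-1].copy()
q,_=cv2.projectPoints(np.array([[429.1,243.5,3.3],[429.1,243.5,22],[429.1,243.5,60]]),c["rvec"],c["tvec"],c["intrinsics"],None)
print(q.reshape(-1,2))
W=cloud(c);x=int(q[1,0,0])
for v in range(130,185,3):print(v,[tuple(W[v,u].round()) for u in(x-2,x+2)])
b=cv2.resize(im[110:200,140:260],(800,600),interpolation=cv2.INTER_NEAREST)
for p in q.reshape(-1,2):cv2.circle(b,tuple(int(k) for k in (p-[140,110]+.5)*6.667),5,(0,255,0),1)
cv2.imwrite('pics/p3.png',b)
E
```

```text
[[179.04824442 176.07371151]
 [177.80371677 170.63314788]
 [175.17672881 159.14903574]]
130 [(np.float64(430.0), np.float64(206.0), np.float64(173.0)), (np.float64(440.0), np.float64(209.0), np.float64(166.0))]
133 [(np.float64(429.0), np.float64(206.0), np.float64(165.0)), (np.float64(438.0), np.float64(207.0), np.float64(160.0))]
136 [(np.float64(428.0), np.float64(207.0), np.float64(156.0)), (np.float64(435.0), np.float64(203.0), np.float64(155.0))]
139 [(np.float64(425.0), np.float64(202.0), np.float64(153.0)), (np.float64(434.0), np.float64(203.0), np.float64(148.0))]
142 [(np.float64(423.0), np.float64(202.0), np.float64(145.0)), (np.float64(432.0), np.float64(201.0), np.float64(141.0))]
145 [(np.float64(425.0), np.float64(211.0), np.float64(130.0)), (np.float64(428.0), np.float64(194.0), np.float64(140.0))]
148 [(np.float64(430.0), np.float64(229.0), np.float64(105.0)), (np.float64(426.0), np.float64(194.0), np.float64(132.0))]
151 [(np.float64(430.0), np.float64(236.0), np.float64(91.0)), (np.float64(421.0), np.float64(183.0), np.float64(133.0))]
154 [(np.float64(418.0), np.f
[... 602 characters left out ...]
 np.float64(253.0), np.float64(21.0)), (np.float64(434.0), np.float64(247.0), np.float64(22.0))]
172 [(np.float64(421.0), np.float64(242.0), np.float64(23.0)), (np.float64(429.0), np.float64(237.0), np.float64(22.0))]
175 [(np.float64(417.0), np.float64(236.0), np.float64(20.0)), (np.float64(424.0), np.float64(228.0), np.float64(22.0))]
178 [(np.float64(411.0), np.float64(224.0), np.float64(23.0)), (np.float64(420.0), np.float64(221.0), np.float64(20.0))]
181 [(np.float64(408.0), np.float64(219.0), np.float64(18.0)), (np.float64(418.0), np.float64(218.0), np.float64(13.0))]
184 [(np.float64(405.0), np.float64(216.0), np.float64(12.0)), (np.float64(416.0), np.float64(219.0), np.float64(3.0))]
```

View pics/p3.png

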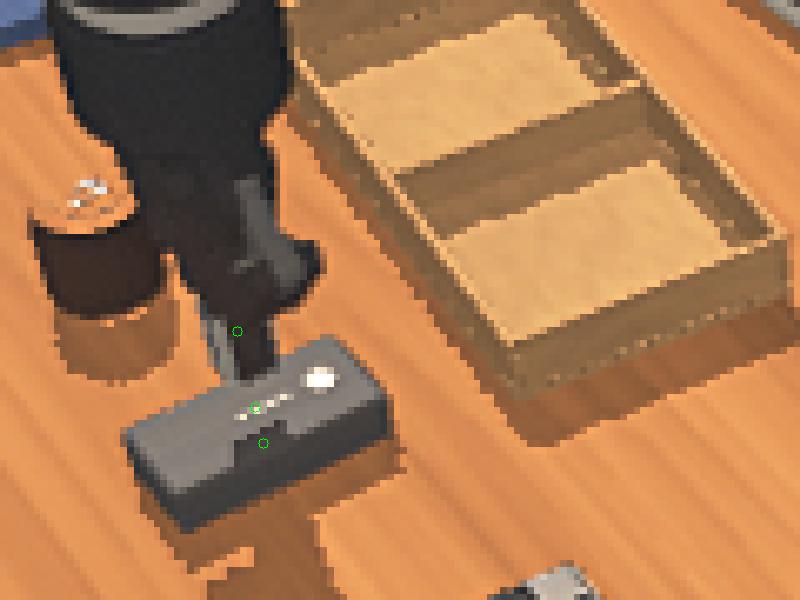

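The fingers end at crop row 385, clearly above the bank, with tips at about z 35 although the reported TCP is z 3. The commanded height therefore reads about 30 mm too low. I'll reopen, creep down and watch the force.

>>> jog_arm([
  {"tx": 0, "ty": -1, "tz": 0, "wx": 0, "wy": 0, "wz": 0, "jaw": 1},
  {"tx": 0, "ty": 0, "tz": 0, "wx": 0, "wy": 0, "wz": 0, "jaw": 1},
  {"tx": 0, "ty": 0, "tz": 0, "wx": 0, "wy": 0, "wz": 0, "jaw": 1},
  {"tx": 0, "ty": 0, "tz": 0, "wx": 0, "wy": 0, "wz": 0, "jaw": 1},
  {"tx": 0, "ty": 0, "tz": 0, "wx": 0, "wy": 0, "wz": 0, "jaw": 1},
  {"tx": 0, "ty": 0, "tz": 5, "wx": 0, "wy": 0, "wz": 0, "jaw": 1},
  {"tx": 0, "ty": 0, "tz": 5, "wx": 0, "wy": 0, "wz": 0, "jaw": 1},
  {"tx": 0, "ty": 0, "tz": 5, "wx": 0, "wy": 0, "wz": 0, "jaw": 1},
  {"tx": 0, "ty": 0, "tz": 0, "wx": 0, "wy": 0, "wz": 0, "jaw": 1},
])

```text
t: 4.72
tool_pos: [428.6, 242.3, -12.3]
tool_rot: [-0.008, 1.0, -0.0, -0.001]
force: [-0.3, 0.5, -0.5]
grip_width: 1.001
grip_force: 0.0
```

```bash
python3 - <<'E'
from h import *;from station import robot
c=robot.capture("side");im=c["color"][:,:,::-1].copy();show(robot.sense())
b=cv2.resize(im[110:200,140:260],(800,600),interpolation=cv2.INTER_NEAREST)
cv2.imwrite('pics/p4.png',b)
print(robot.sense()["joint_positions"])
E
```

```text
t 4.8 pos [428.8 242.4 -12.1] yaw 0.9699999999999989 F [-0.2 -0.5  1. ] w 0.999 gf 0.0
[ 4.28731155e-01  4.53567033e-01  1.92804158e+00 -2.97708457e-07
  7.60839673e-01 -1.15897828e+00]
```

View pics/p4.png

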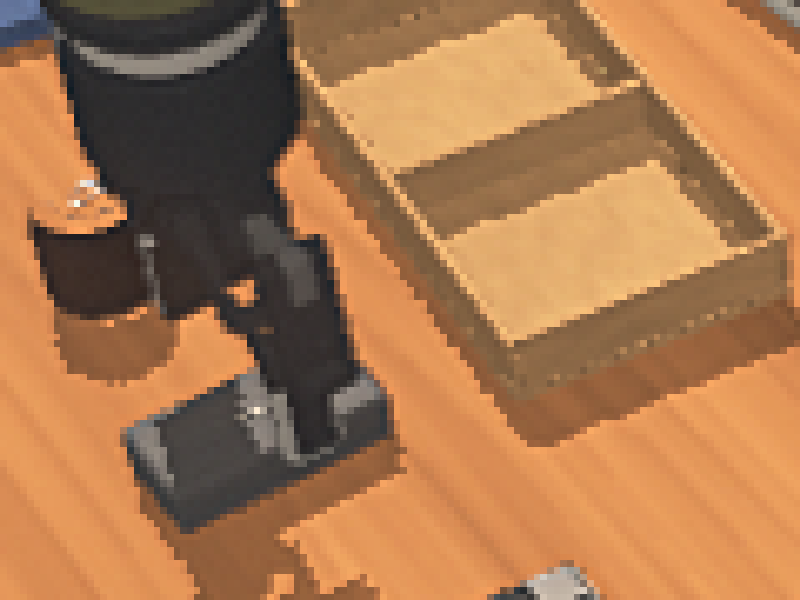

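The near fingertip ends at crop (318,450), in front of the bank, and the far finger is behind it. So the jaw straddles the bank but may be high. I solve for the tip height.

```bash
python3 - <<'E'
from h import *;from station import robot
c=robot.capture("side")
P=np.array([[428.,y,z] for y in(190,195,200) for z in(0,10,20,30,40)])
print(np.c_[P,cv2.projectPoints(P,c["rvec"],c["tvec"],c["intrinsics"],None)[0].reshape(-1,2)].round(1)); W=cloud(c)
for v in range(160,182,2):print(v,W[v,187].round(),W[v,189].round())
E
```

```text
[[428.  190.    0.  189.3 189.9]
 [428.  190.   10.  188.7 187. ]
 [428.  190.   20.  188.  184.1]
 [428.  190.   30.  187.4 181.2]
 [428.  190.   40.  186.8 178.2]
 [428.  195.    0.  188.3 188.7]
 [428.  195.   10.  187.7 185.8]
 [428.  195.   20.  187.  182.9]
 [428.  195.   30.  186.4 179.9]
 [428.  195.   40.  185.8 176.9]
 [428.  200.    0.  187.3 187.5]
 [428.  200.   10.  186.7 184.6]
 [428.  200.   20.  186.  181.7]
 [428.  200.   30.  185.4 178.7]
 [428.  200.   40.  184.8 175.7]]
160 [431. 172. 110.] [437. 177. 102.]
162 [435. 185.  92.] [441. 189.  86.]
164 [429. 174.  97.] [435. 176.  92.]
166 [428. 172.  94.] [432. 171.  91.]
168 [426. 170.  89.] [430. 168.  89.]
170 [431. 185.  69.] [436. 185.  66.]
172 [431. 188.  60.] [435. 187.  58.]
174 [429. 186.  57.] [434. 185.  55.]
176 [427. 184.  53.] [434. 190.  44.]
178 [440. 221.   8.] [445. 220.   7.]
180 [437. 217.   6.] [444. 220.   0.]
```

Range and projection agree: the open tips are at z of about 42 at TCP -12, so real height is roughly the reading plus 38 (shut). I descend about 27 mm more in small steps and close.

>>> jog_arm([
  {"tx": 0, "ty": 0, "tz": 6, "wx": 0, "wy": 0, "wz": 0, "jaw": 1},
  {"tx": 0, "ty": 0, "tz": 6, "wx": 0, "wy": 0, "wz": 0, "jaw": 1},
  {"tx": 0, "ty": 0, "tz": 5, "wx": 0, "wy": 0, "wz": 0, "jaw": 1},
  {"tx": 0, "ty": 0, "tz": 4, "wx": 0, "wy": 0, "wz": 0, "jaw": 1},
  {"tx": 0, "ty": 0, "tz": 4, "wx": 0, "wy": 0, "wz": 0, "jaw": 1},
  {"tx": 0, "ty": 0, "tz": 0, "wx": 0, "wy": 0, "wz": 0, "jaw": 1},
  {"tx": 0, "ty": 0, "tz": 0, "wx": 0, "wy": 0, "wz": 0, "jaw": 0.4},
  {"tx": 0, "ty": 0, "tz": 0, "wx": 0, "wy": 0, "wz": 0, "jaw": 0.4},
  {"tx": 0, "ty": 0, "tz": 0, "wx": 0, "wy": 0, "wz": 0, "jaw": 0.4},
  {"tx": 0, "ty": 0, "tz": 0, "wx": 0, "wy": 0, "wz": 0, "jaw": 0.4},
  {"tx": 0, "ty": 0, "tz": 0, "wx": 0, "wy": 0, "wz": 0, "jaw": 0.4},
])

```text
t: 6.2
tool_pos: [429.3, 242.7, -36.4]
tool_rot: [-0.008, 1.0, 0.0, 0.0]
force: [-1.1, -0.5, 4.7]
grip_width: 0.518
grip_force: 41.8
```

```bash
python3 - <<'E'
from h import *;from station import robot
c=robot.capture("side");im=c["color"][:,:,::-1].copy();s=robot.sense();show(s);print(s["moment"])
cv2.imwrite('pics/p5.png',cv2.resize(im[110:200,140:260],(800,600),interpolation=cv2.INTER_NEAREST))
E
```

```text
t 6.2 pos [429.3 242.7 -36.3] yaw 0.9699999999999989 F [-0.8 -0.4  5.4] w 0.519 gf 41.9
[ 0.01400109  0.13233372 -0.0079714 ]
```

View pics/p5.png

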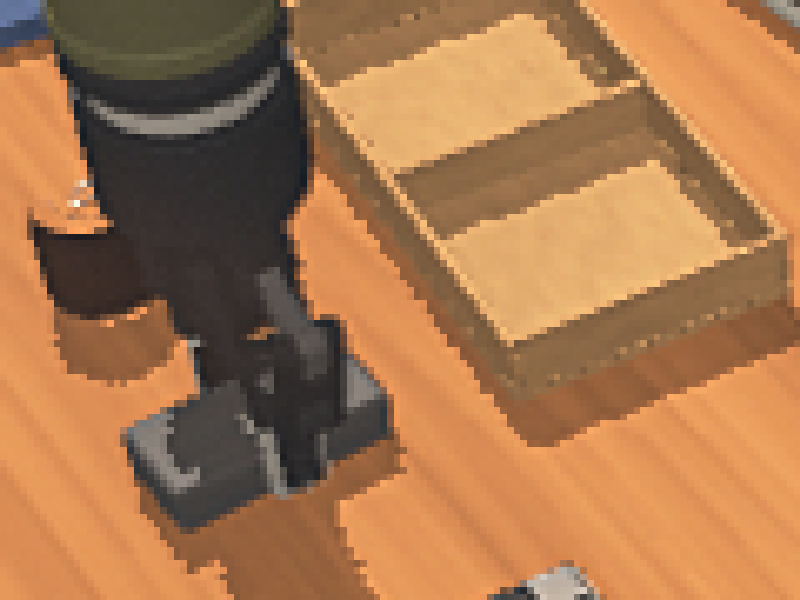

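The bank is gripped: width 0.52 is about 44 mm, and the picture shows the fingertips on both long sides near the table. I lift it.

>>> jog_arm([
  {"tx": 0, "ty": 0, "tz": -5, "wx": 0, "wy": 0, "wz": 0, "jaw": 0.4},
  {"tx": 0, "ty": 0, "tz": -20, "wx": 0, "wy": 0, "wz": 0, "jaw": 0.4},
  {"tx": 0, "ty": 0, "tz": -25, "wx": 0, "wy": 0, "wz": 0, "jaw": 0.4},
  {"tx": 0, "ty": 0, "tz": -25, "wx": 0, "wy": 0, "wz": 0, "jaw": 0.4},
  {"tx": 0, "ty": 0, "tz": -25, "wx": 0, "wy": 0, "wz": 0, "jaw": 0.4},
  {"tx": 0, "ty": 0, "tz": 0, "wx": 0, "wy": 0, "wz": 5.5, "jaw": 0.4},
  {"tx": 0, "ty": 0, "tz": 0, "wx": 0, "wy": 0, "wz": 0, "jaw": 0.4},
])

```text
t: 7.12
tool_pos: [428.8, 242.4, 63.5]
tool_rot: [0.039, 0.999, -0.0, -0.0]
force: [0.1, -0.8, -0.7]
grip_width: 0.517
grip_force: 41.1
```

```bash
python3 - <<'E'
from h import *;from station import robot
s=robot.sense();show(s);go(592.4,380.6,s["tool_pos"][2],-4.5,s)
E
```

```text
t 7.1 pos [428.8 242.4  63.5] yaw -4.469999999999999 F [ 0.1 -0.8 -0.7] w 0.517 gf 41.1
turn [-0. -0.  0.] shift after turn [-152.3  150.6    0. ]
```

>>> jog_arm([
  {"tx": -15, "ty": 15, "tz": 0, "wx": 0, "wy": 0, "wz": 0, "jaw": 0.4},
  {"tx": -25, "ty": 25, "tz": 0, "wx": 0, "wy": 0, "wz": 0, "jaw": 0.4},
  {"tx": -25, "ty": 25, "tz": 0, "wx": 0, "wy": 0, "wz": 0, "jaw": 0.4},
  {"tx": -25, "ty": 25, "tz": 0, "wx": 0, "wy": 0, "wz": 0, "jaw": 0.4},
  {"tx": -25, "ty": 25, "tz": 0, "wx": 0, "wy": 0, "wz": 0, "jaw": 0.4},
  {"tx": -25, "ty": 25, "tz": 0, "wx": 0, "wy": 0, "wz": 0, "jaw": 0.4},
  {"tx": -12.3, "ty": 10.6, "tz": 0, "wx": 0, "wy": 0, "wz": 0, "jaw": 0.4},
  {"tx": 0, "ty": 0, "tz": 0, "wx": 0, "wy": 0, "wz": 0, "jaw": 0.4},
  {"tx": 0, "ty": 0, "tz": 0, "wx": 0, "wy": 0, "wz": 0, "jaw": 0.4},
])

```text
t: 8.25
tool_pos: [591.3, 379.7, 62.2]
tool_rot: [0.039, 0.999, -0.001, -0.001]
force: [0.3, -0.1, -1.7]
grip_width: 0.518
grip_force: 41.1
```

```bash
python3 - <<'E'
from h import *;from station import robot
s=robot.sense();show(s);go(592.4,380.6,-31.5,-4.5,s)
c=robot.capture("side");im=c["color"][:,:,::-1]
cv2.imwrite('pics/p6.png',cv2.resize(im[70:190,140:300],(800,600),interpolation=cv2.INTER_CUBIC))
E
```

```text
t 8.2 pos [591.3 379.7  62.2] yaw -4.489999999999995 F [ 0.3 -0.1 -1.7] w 0.518 gf 41.1
turn [-0.1 -0.1  0. ] shift after turn [-1.1  1.  93.7]
```

View pics/p6.png

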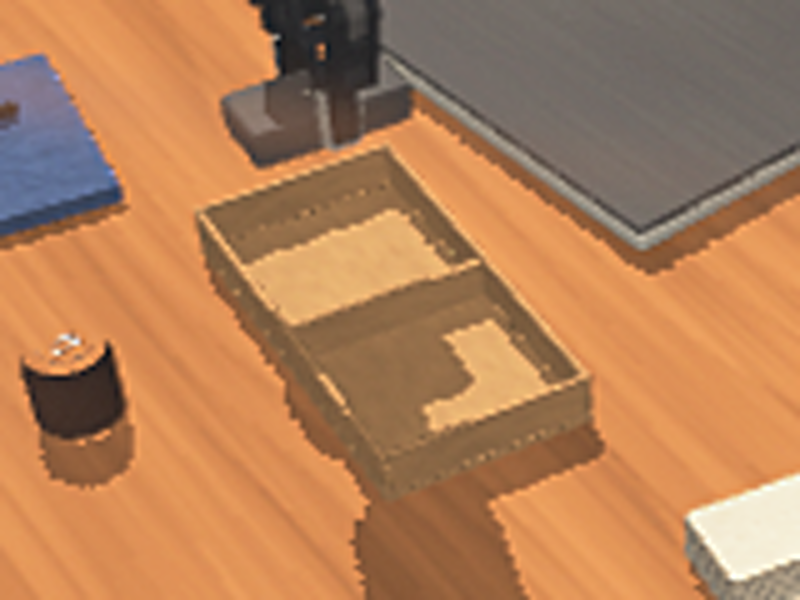

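The bank hangs level over the tray's left half, crop (318,115). I lower it.

>>> jog_arm([
  {"tx": -1, "ty": 1, "tz": 20, "wx": 0, "wy": 0, "wz": 0, "jaw": 0.4},
  {"tx": 0, "ty": 0, "tz": 25, "wx": 0, "wy": 0, "wz": 0, "jaw": 0.4},
  {"tx": 0, "ty": 0, "tz": 20, "wx": 0, "wy": 0, "wz": 0, "jaw": 0.4},
  {"tx": 0, "ty": 0, "tz": 12, "wx": 0, "wy": 0, "wz": 0, "jaw": 0.4},
  {"tx": 0, "ty": 0, "tz": 8, "wx": 0, "wy": 0, "wz": 0, "jaw": 0.4},
  {"tx": 0, "ty": 0, "tz": 4, "wx": 0, "wy": 0, "wz": 0, "jaw": 0.4},
  {"tx": 0, "ty": 0, "tz": 3, "wx": 0, "wy": 0, "wz": 0, "jaw": 0.4},
  {"tx": 0, "ty": 0, "tz": 0, "wx": 0, "wy": 0, "wz": 0, "jaw": 0.4},
  {"tx": 0, "ty": 0, "tz": 0, "wx": 0, "wy": 0, "wz": 0, "jaw": 0.4},
])

```text
t: 9.43
tool_pos: [594.2, 381.8, -28.1]
tool_rot: [0.039, 0.999, 0.0, 0.0]
force: [-0.0, 0.7, -1.7]
grip_width: 0.521
grip_force: 41.2
```

>>> jog_arm([
  {"tx": 1.5, "ty": -1, "tz": 1.5, "wx": 0, "wy": 0, "wz": 0, "jaw": 0.4},
  {"tx": 0, "ty": 0, "tz": 1.5, "wx": 0, "wy": 0, "wz": 0, "jaw": 0.4},
  {"tx": 0, "ty": 0, "tz": 0, "wx": 0, "wy": 0, "wz": 0, "jaw": 0.4},
  {"tx": 0, "ty": 0, "tz": 0, "wx": 0, "wy": 0, "wz": 0, "jaw": 0.72},
  {"tx": 0, "ty": 0, "tz": 0, "wx": 0, "wy": 0, "wz": 0, "jaw": 0.72},
  {"tx": 0, "ty": 0, "tz": 0, "wx": 0, "wy": 0, "wz": 0, "jaw": 0.72},
  {"tx": 0, "ty": 0, "tz": -8, "wx": 0, "wy": 0, "wz": 0, "jaw": 0.72},
  {"tx": 0, "ty": 0, "tz": -25, "wx": 0, "wy": 0, "wz": 0, "jaw": 0.72},
  {"tx": 0, "ty": 0, "tz": -35, "wx": 0, "wy": 0, "wz": 0, "jaw": 0.72},
  {"tx": 0, "ty": 0, "tz": -35, "wx": 0, "wy": 0, "wz": 0, "jaw": 0.72},
  {"tx": 0, "ty": 0, "tz": -35, "wx": 0, "wy": 0, "wz": 0, "jaw": 0.72},
  {"tx": 0, "ty": 0, "tz": -10, "wx": 0, "wy": 0, "wz": 4.5, "jaw": 1},
  {"tx": 0, "ty": 0, "tz": 0, "wx": 0, "wy": 0, "wz": 9.4, "jaw": 1},
  {"tx": 0, "ty": 0, "tz": 0, "wx": 0, "wy": 0, "wz": 0, "jaw": 1},
])

```text
t: 11.18
tool_pos: [592.4, 380.8, 117.2]
tool_rot: [0.159, 0.987, 0.0, 0.0]
force: [0.1, -0.4, 0.0]
grip_width: 1.002
grip_force: 0.0
```

```bash
python3 - <<'E'
from h import *;from station import robot
s=robot.sense();show(s)
o=np.array([.7,2.1,0])
for n,k in(("top",-1),("side",1)):
    W=cloud(robot.capture(n))+k*o
    print(n,box(W,(540,645,330,430),18,27),box(W,(520,655,195,445),29,40))
go(651.9,61.7,s["tool_pos"][2],-9.4,s)
E
```

```text
t 11.2 pos [592.4 380.8 117.2] yaw -18.33 F [ 0.1 -0.4  0. ] w 1.002 gf 0.0
top (array([572.76513672, 382.20684814]), (52, 47), -3.6176528930664062, np.float64(24.447165999782438), 145) (array([637.86932373, 234.00605774]), (33, 4), 89.84183502197266, np.float64(31.66818014046564), 15)
side (array([590.82073975, 380.05990601]), (91, 50), -2.2853469848632812, np.float64(24.92413417720573), 306) (array([646.61395264, 339.362854  ]), (164, 5), 85.4365005493164, np.float64(30.706097374382622), 48)
turn [ 0.   0.  -8.9] shift after turn [-110.8 -305.1    0. ]
```

Bank A sits in the left half at (590.8, 380), z fine. I go to the note block.

>>> jog_arm([
  {"tx": 0, "ty": 0, "tz": 0, "wx": 0, "wy": 0, "wz": -8.9, "jaw": 1},
  {"tx": -12, "ty": -34, "tz": 0, "wx": 0, "wy": 0, "wz": 0, "jaw": 1},
  {"tx": -12, "ty": -34, "tz": 0, "wx": 0, "wy": 0, "wz": 0, "jaw": 1},
  {"tx": -12, "ty": -34, "tz": 0, "wx": 0, "wy": 0, "wz": 0, "jaw": 1},
  {"tx": -12, "ty": -34, "tz": 0, "wx": 0, "wy": 0, "wz": 0, "jaw": 1},
  {"tx": -12, "ty": -34, "tz": 0, "wx": 0, "wy": 0, "wz": 0, "jaw": 1},
  {"tx": -12, "ty": -34, "tz": 0, "wx": 0, "wy": 0, "wz": 0, "jaw": 1},
  {"tx": -12, "ty": -34, "tz": 0, "wx": 0, "wy": 0, "wz": 0, "jaw": 1},
  {"tx": -12, "ty": -34, "tz": 0, "wx": 0, "wy": 0, "wz": 0, "jaw": 1},
  {"tx": -14, "ty": -33, "tz": 0, "wx": 0, "wy": 0, "wz": 0, "jaw": 1},
  {"tx": 0, "ty": 0, "tz": 0, "wx": 0, "wy": 0, "wz": 0, "jaw": 1},
  {"tx": 0, "ty": 0, "tz": 0, "wx": 0, "wy": 0, "wz": 0, "jaw": 1},
])

```text
t: 12.78
tool_pos: [649.9, 62.0, 116.0]
tool_rot: [0.083, 0.997, 0.0, -0.0]
force: [-0.9, 0.1, -0.2]
grip_width: 1.001
grip_force: 0.0
```

```bash
python3 - <<'E'
from h import *;from station import robot
s=robot.sense();show(s);go(651.9,61.7,-33,-9.4,s)
E
```

```text
t 12.8 pos [649.9  62.  116. ] yaw -9.5 F [-0.9  0.1 -0.2] w 1.001 gf 0.0
turn [ 0.  -0.1 -0.1] shift after turn [ -2.  -0. 149.]
```

>>> jog_arm([
  {"tx": -1.5, "ty": 0, "tz": 30, "wx": 0, "wy": 0, "wz": 0, "jaw": 1},
  {"tx": 0, "ty": 0, "tz": 35, "wx": 0, "wy": 0, "wz": 0, "jaw": 1},
  {"tx": 0, "ty": 0, "tz": 30, "wx": 0, "wy": 0, "wz": 0, "jaw": 1},
  {"tx": 0, "ty": 0, "tz": 25, "wx": 0, "wy": 0, "wz": 0, "jaw": 1},
  {"tx": 0, "ty": 0, "tz": 15, "wx": 0, "wy": 0, "wz": 0, "jaw": 1},
  {"tx": 0, "ty": 0, "tz": 8, "wx": 0, "wy": 0, "wz": 0, "jaw": 1},
  {"tx": 0, "ty": 0, "tz": 5, "wx": 0, "wy": 0, "wz": 0, "jaw": 1},
  {"tx": 0, "ty": 0, "tz": 0, "wx": 0, "wy": 0, "wz": 0, "jaw": 1},
  {"tx": 0, "ty": 0, "tz": 0, "wx": 0, "wy": 0, "wz": 0, "jaw": 0.45},
  {"tx": 0, "ty": 0, "tz": 0, "wx": 0, "wy": 0, "wz": 0, "jaw": 0.45},
  {"tx": 0, "ty": 0, "tz": 0, "wx": 0, "wy": 0, "wz": 0, "jaw": 0.45},
  {"tx": 0, "ty": 0, "tz": 0, "wx": 0, "wy": 0, "wz": 0, "jaw": 0.45},
  {"tx": 0, "ty": 0, "tz": 0, "wx": 0, "wy": 0, "wz": 0, "jaw": 0.45},
])

```text
t: 14.4
tool_pos: [652.5, 61.4, -30.8]
tool_rot: [0.083, 0.997, 0.0, 0.001]
force: [-1.3, 0.0, 6.3]
grip_width: 0.599
grip_force: 43.5
```

>>> jog_arm([
  {"tx": 0, "ty": 0, "tz": -5, "wx": 0, "wy": 0, "wz": 0, "jaw": 0.45},
  {"tx": 0, "ty": 0, "tz": -20, "wx": 0, "wy": 0, "wz": 0, "jaw": 0.45},
  {"tx": 0, "ty": 0, "tz": -30, "wx": 0, "wy": 0, "wz": 0, "jaw": 0.45},
  {"tx": 0, "ty": 0, "tz": -30, "wx": 0, "wy": 0, "wz": 0, "jaw": 0.45},
  {"tx": 0, "ty": 0, "tz": -30, "wx": 0, "wy": 0, "wz": 0, "jaw": 0.45},
  {"tx": 0, "ty": 0, "tz": -30, "wx": 0, "wy": 0, "wz": 0, "jaw": 0.45},
  {"tx": 0, "ty": 0, "tz": -25, "wx": 0, "wy": 0, "wz": 0, "jaw": 0.45},
  {"tx": 0, "ty": 0, "tz": 0, "wx": 0, "wy": 0, "wz": -7.9, "jaw": 0.45},
  {"tx": 0, "ty": 0, "tz": 0, "wx": 0, "wy": 0, "wz": -7.9, "jaw": 0.45},
  {"tx": 0, "ty": 0, "tz": 0, "wx": 0, "wy": 0, "wz": 0, "jaw": 0.45},
])

```text
t: 15.65
tool_pos: [651.2, 61.4, 137.9]
tool_rot: [-0.054, 0.999, 0.0, -0.001]
force: [-0.4, 0.8, -1.4]
grip_width: 0.601
grip_force: 42.7
```

```bash
python3 - <<'E'
from h import *;from station import robot
s=robot.sense();show(s);go(580.9,-306,s["tool_pos"][2],6.3,s)
E
```

```text
t 15.7 pos [651.2  61.4 137.9] yaw 6.189999999999998 F [-0.4  0.8 -1.4] w 0.601 gf 42.7
turn [ 0.  -0.1 -0.1] shift after turn [ 110.1 -357.5    0. ]
```

>>> jog_arm([
  {"tx": 5, "ty": -16, "tz": 0, "wx": 0, "wy": 0, "wz": 0, "jaw": 0.45},
  {"tx": 10, "ty": -33, "tz": 0, "wx": 0, "wy": 0, "wz": 0, "jaw": 0.45},
  {"tx": 10, "ty": -33, "tz": 0, "wx": 0, "wy": 0, "wz": 0, "jaw": 0.45},
  {"tx": 10, "ty": -33, "tz": 0, "wx": 0, "wy": 0, "wz": 0, "jaw": 0.45},
  {"tx": 10, "ty": -33, "tz": 0, "wx": 0, "wy": 0, "wz": 0, "jaw": 0.45},
  {"tx": 10, "ty": -33, "tz": 0, "wx": 0, "wy": 0, "wz": 0, "jaw": 0.45},
  {"tx": 10, "ty": -33, "tz": 0, "wx": 0, "wy": 0, "wz": 0, "jaw": 0.45},
  {"tx": 10, "ty": -33, "tz": 0, "wx": 0, "wy": 0, "wz": 0, "jaw": 0.45},
  {"tx": 10, "ty": -33, "tz": 0, "wx": 0, "wy": 0, "wz": 0, "jaw": 0.45},
  {"tx": 10, "ty": -33, "tz": 0, "wx": 0, "wy": 0, "wz": 0, "jaw": 0.45},
  {"tx": 10, "ty": -33, "tz": 0, "wx": 0, "wy": 0, "wz": 0, "jaw": 0.45},
  {"tx": 5, "ty": -11.5, "tz": 0, "wx": 0, "wy": 0, "wz": 0, "jaw": 0.45},
  {"tx": 0, "ty": 0, "tz": 0, "wx": 0, "wy": 0, "wz": 0, "jaw": 0.45},
  {"tx": 0, "ty": 0, "tz": 0, "wx": 0, "wy": 0, "wz": 0, "jaw": 0.45},
])

```text
t: 17.4
tool_pos: [581.3, -304.8, 138.2]
tool_rot: [-0.055, 0.999, 0.001, -0.0]
force: [-0.4, 0.7, -1.1]
grip_width: 0.597
grip_force: 42.7
```

```bash
python3 - <<'E'
from h import *;from station import robot
s=robot.sense();show(s);go(580.9,-306,-27.5,6.3,s)
E
```

```text
t 17.4 pos [ 581.3 -304.8  138.2] yaw 6.269999999999996 F [-0.4  0.7 -1.1] w 0.597 gf 42.7
turn [ 0.1 -0.  -0. ] shift after turn [  0.6  -1.1 165.7]
```

>>> jog_arm([
  {"tx": 0, "ty": -1, "tz": 20, "wx": 0, "wy": 0, "wz": 0, "jaw": 0.45},
  {"tx": 0, "ty": 0, "tz": 30, "wx": 0, "wy": 0, "wz": 0, "jaw": 0.45},
  {"tx": 0, "ty": 0, "tz": 30, "wx": 0, "wy": 0, "wz": 0, "jaw": 0.45},
  {"tx": 0, "ty": 0, "tz": 30, "wx": 0, "wy": 0, "wz": 0, "jaw": 0.45},
  {"tx": 0, "ty": 0, "tz": 25, "wx": 0, "wy": 0, "wz": 0, "jaw": 0.45},
  {"tx": 0, "ty": 0, "tz": 15, "wx": 0, "wy": 0, "wz": 0, "jaw": 0.45},
  {"tx": 0, "ty": 0, "tz": 8, "wx": 0, "wy": 0, "wz": 0, "jaw": 0.45},
  {"tx": 0, "ty": 0, "tz": 4, "wx": 0, "wy": 0, "wz": 0, "jaw": 0.45},
  {"tx": 0, "ty": 0, "tz": 2, "wx": 0, "wy": 0, "wz": 0, "jaw": 0.45},
  {"tx": 0, "ty": 0, "tz": 0, "wx": 0, "wy": 0, "wz": 0, "jaw": 0.45},
  {"tx": 0, "ty": 0, "tz": 0, "wx": 0, "wy": 0, "wz": 0, "jaw": 0.45},
])

```text
t: 18.77
tool_pos: [581.9, -307.2, -25.1]
tool_rot: [-0.055, 0.999, -0.0, 0.0]
force: [-0.6, 0.7, -1.4]
grip_width: 0.598
grip_force: 42.8
```

>>> jog_arm([
  {"tx": 0, "ty": 0, "tz": 1.5, "wx": 0, "wy": 0, "wz": 0, "jaw": 0.45},
  {"tx": 0, "ty": 0, "tz": 1, "wx": 0, "wy": 0, "wz": 0, "jaw": 0.45},
  {"tx": 0, "ty": 0, "tz": 0, "wx": 0, "wy": 0, "wz": 0, "jaw": 0.45},
  {"tx": 0, "ty": 0, "tz": 0, "wx": 0, "wy": 0, "wz": 0, "jaw": 0.8},
  {"tx": 0, "ty": 0, "tz": 0, "wx": 0, "wy": 0, "wz": 0, "jaw": 0.8},
  {"tx": 0, "ty": 0, "tz": 0, "wx": 0, "wy": 0, "wz": 0, "jaw": 0.8},
  {"tx": 0, "ty": 0, "tz": -8, "wx": 0, "wy": 0, "wz": 0, "jaw": 0.8},
  {"tx": 0, "ty": 0, "tz": -25, "wx": 0, "wy": 0, "wz": 0, "jaw": 0.8},
  {"tx": 0, "ty": 0, "tz": -35, "wx": 0, "wy": 0, "wz": 0, "jaw": 0.8},
  {"tx": 0, "ty": 0, "tz": -35, "wx": 0, "wy": 0, "wz": 0, "jaw": 0.8},
  {"tx": 0, "ty": 0, "tz": -35, "wx": 0, "wy": 0, "wz": 0, "jaw": 0.8},
  {"tx": 0, "ty": 0, "tz": -30, "wx": 0, "wy": 0, "wz": 0, "jaw": 0.8},
  {"tx": 10, "ty": 40, "tz": 0, "wx": 0, "wy": 0, "wz": 0, "jaw": 1},
  {"tx": 10, "ty": 40, "tz": 0, "wx": 0, "wy": 0, "wz": 0, "jaw": 1},
  {"tx": 10, "ty": 40, "tz": 0, "wx": 0, "wy": 0, "wz": 0, "jaw": 1},
  {"tx": 10, "ty": 40, "tz": 0, "wx": 0, "wy": 0, "wz": 0, "jaw": 1},
  {"tx": 10, "ty": 40, "tz": 0, "wx": 0, "wy": 0, "wz": 0, "jaw": 1},
  {"tx": 0, "ty": 0, "tz": 0, "wx": 0, "wy": 0, "wz": 0, "jaw": 1},
])

```text
t: 21.02
tool_pos: [508.2, -111.0, 140.4]
tool_rot: [-0.056, 0.998, 0.0, -0.0]
force: [-0.4, 0.6, -0.0]
grip_width: 1.004
grip_force: 0.0
```

```bash
python3 - <<'E'
from h import *;from station import robot
s=robot.sense();show(s)
o=np.array([.7,2.1,0]);tiles=[]
for n,k in(("top",-1),("side",1)):
    c=robot.capture(n);W=cloud(c)+k*o
    print(n,'blk',box(W,(520,640,-360,-255),24,40))
    q=lambda P:cv2.projectPoints(np.array([P],float)-k*o,c["rvec"],c["tvec"],c["intrinsics"],None)[0].ravel()
    for z in(0,30,42): print(z,q([425,352,z]).round(1),q([425,362,z]).round(1),q([435,352,z]).round(1))
    m=(abs(W[...,0]-425)<45)&(abs(W[...,1]-355)<45)&(W[...,2]>4)
    p=W[m];print('pot xy ext',p[:,:2].min(0).round(1),p[:,:2].max(0).round(1),len(p))
    u,v=(int(t) for t in q([425,355,20]));t=c["color"][v-15:v+15,u-20:u+20,::-1];print('crop org',u-20,v-15)
    tiles.append(cv2.resize(t,(400,300),interpolation=cv2.INTER_NEAREST))
cv2.imwrite('pics/p7.png',np.hstack(tiles))
E
```

```text
t 21.0 pos [ 508.2 -111.   140.4] yaw 6.439999999999998 F [-0.4  0.6 -0. ] w 1.004 gf 0.0
top blk (array([ 581.37176514, -307.3946228 ]), (76, 54), 7.163149833679199, np.float64(30.59775890782873), 307)
0 [150.2 240.2] [146.7 240.2] [150.3 236.7]
30 [147.3 240.4] [143.7 240.4] [147.4 236.8]
42 [146.1 240.4] [142.5 240.4] [146.2 236.8]
pot xy ext [380.6 311.4] [468.3 399.1] 187
crop org 127 225
side blk (array([ 581.09686279, -305.52560425]), (77, 53), 6.802692413330078, np.float64(30.83606845551749), 993)
0 [158.4 154.3] [156.6 152.2] [161.8 152.8]
30 [156.  145.5] [154.3 143.4] [159.6 144. ]
42 [155.1 141.9] [153.3 139.8] [158.7 140.4]
pot xy ext [383.4 315.2] [448.2 374.7] 246
crop org 136 132
```

View pics/p7.png

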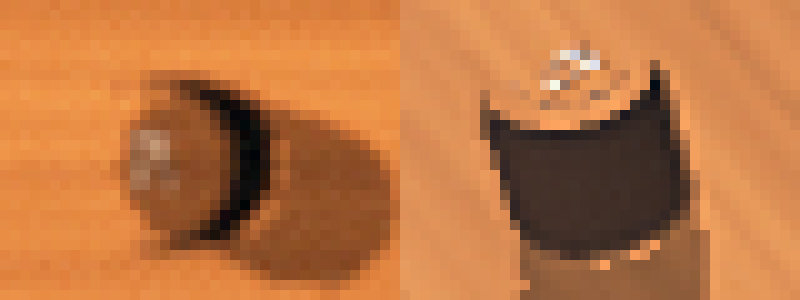

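The block sits at (581.2, -306.5), within 1 mm of the target. The pot's top disc mirrors the table, so I used the base edge and the rim crescent in both views (top crop x 150-270; side crop bottom arc (590,258)). They give a centre near (424.5, 364).

```bash
python3 - <<'E'
from h import *;from station import robot
s=robot.sense();show(s);go(424.5,364,90,0,s)
E
```

```text
t 21.1 pos [ 510.5 -113.6  140.6] yaw 6.340000000000003 F [-0.3 -0.4  0.1] w 0.996 gf 0.0
turn [-0.1  0.1  6.3] shift after turn [ 86.  477.6  50.6]
```

>>> jog_arm([
  {"tx": 0, "ty": 0, "tz": 0, "wx": 0, "wy": 0, "wz": 6.3, "jaw": 1},
  {"tx": 6, "ty": 34, "tz": 0, "wx": 0, "wy": 0, "wz": 0, "jaw": 1},
  {"tx": 6, "ty": 34, "tz": 0, "wx": 0, "wy": 0, "wz": 0, "jaw": 1},
  {"tx": 6, "ty": 34, "tz": 0, "wx": 0, "wy": 0, "wz": 0, "jaw": 1},
  {"tx": 6, "ty": 34, "tz": 0, "wx": 0, "wy": 0, "wz": 0, "jaw": 1},
  {"tx": 6, "ty": 34, "tz": 0, "wx": 0, "wy": 0, "wz": 0, "jaw": 1},
  {"tx": 6, "ty": 34, "tz": 0, "wx": 0, "wy": 0, "wz": 0, "jaw": 1},
  {"tx": 6, "ty": 34, "tz": 0, "wx": 0, "wy": 0, "wz": 0, "jaw": 1},
  {"tx": 6, "ty": 34, "tz": 0, "wx": 0, "wy": 0, "wz": 0, "jaw": 1},
  {"tx": 6, "ty": 34, "tz": 0, "wx": 0, "wy": 0, "wz": 0, "jaw": 1},
  {"tx": 6, "ty": 34, "tz": 0, "wx": 0, "wy": 0, "wz": 0, "jaw": 1},
  {"tx": 6, "ty": 34, "tz": 10, "wx": 0, "wy": 0, "wz": 0, "jaw": 1},
  {"tx": 6, "ty": 34, "tz": 15, "wx": 0, "wy": 0, "wz": 0, "jaw": 1},
  {"tx": 6, "ty": 34, "tz": 15, "wx": 0, "wy": 0, "wz": 0, "jaw": 1},
  {"tx": 8, "ty": 35.6, "tz": 10.6, "wx": 0, "wy": 0, "wz": 0, "jaw": 1},
  {"tx": 0, "ty": 0, "tz": 0, "wx": 0, "wy": 0, "wz": 0, "jaw": 1},
  {"tx": 0, "ty": 0, "tz": 0, "wx": 0, "wy": 0, "wz": 0, "jaw": 1},
])

```text
t: 23.25
tool_pos: [425.3, 363.5, 89.2]
tool_rot: [0.0, 1.0, -0.0, 0.0]
force: [-0.7, 0.1, -0.6]
grip_width: 1.003
grip_force: 0.0
```

```bash
python3 - <<'E'
from h import *;from station import robot
s=robot.sense();show(s);go(424.5,364,-27,0,s)
E
```

```text
t 23.2 pos [425.3 363.5  89.2] yaw -0.04000000000000625 F [-0.7  0.1 -0.6] w 1.003 gf 0.0
turn [-0.  0. -0.] shift after turn [  0.8   0.5 116.2]
```

>>> jog_arm([
  {"tx": 0, "ty": 0, "tz": 30, "wx": 0, "wy": 0, "wz": 0, "jaw": 1},
  {"tx": 0, "ty": 0, "tz": 30, "wx": 0, "wy": 0, "wz": 0, "jaw": 1},
  {"tx": 0, "ty": 0, "tz": 25, "wx": 0, "wy": 0, "wz": 0, "jaw": 1},
  {"tx": 0, "ty": 0, "tz": 20, "wx": 0, "wy": 0, "wz": 0, "jaw": 1},
  {"tx": 0, "ty": 0, "tz": 10, "wx": 0, "wy": 0, "wz": 0, "jaw": 1},
  {"tx": 0, "ty": 0, "tz": 0, "wx": 0, "wy": 0, "wz": 0, "jaw": 1},
  {"tx": 0, "ty": 0, "tz": 0, "wx": 0, "wy": 0, "wz": 0, "jaw": 0.4},
  {"tx": 0, "ty": 0, "tz": 0, "wx": 0, "wy": 0, "wz": 0, "jaw": 0.4},
  {"tx": 0, "ty": 0, "tz": 0, "wx": 0, "wy": 0, "wz": 0, "jaw": 0.4},
  {"tx": 0, "ty": 0, "tz": 0, "wx": 0, "wy": 0, "wz": 0, "jaw": 0.4},
  {"tx": 0, "ty": 0, "tz": 0, "wx": 0, "wy": 0, "wz": 0, "jaw": 0.4},
])

```text
t: 24.62
tool_pos: [425.0, 364.5, -24.6]
tool_rot: [0.0, 1.0, 0.0, 0.001]
force: [0.1, -0.0, 5.3]
grip_width: 0.546
grip_force: 41.0
```

```bash
python3 - <<'E'
from h import *;from station import robot
s=robot.sense();show(s)
c=robot.capture("side");im=c["color"][:,:,::-1]
cv2.imwrite('pics/p8.png',cv2.resize(im[90:180,110:230],(800,600),interpolation=cv2.INTER_CUBIC))
E
```

```text
t 24.6 pos [425.  364.5 -24.6] yaw -0.010000000000005116 F [ 0.1 -0.   5.3] w 0.546 gf 41.0
```

View pics/p8.png

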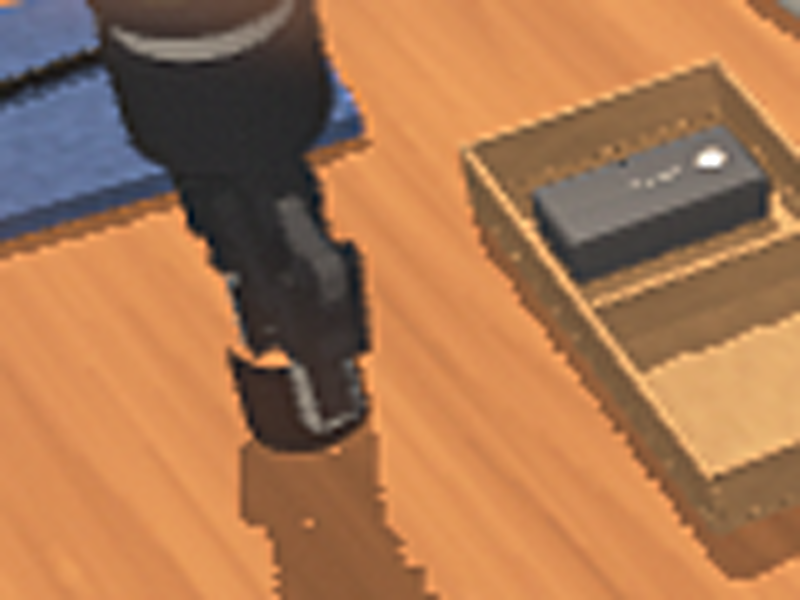

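Held at width 0.55 (about 47 mm), with the fingertip on the pot's front at crop (325,420). I lift it clear and carry it over.

>>> jog_arm([
  {"tx": 0, "ty": 0, "tz": -5, "wx": 0, "wy": 0, "wz": 0, "jaw": 0.4},
  {"tx": 0, "ty": 0, "tz": -25, "wx": 0, "wy": 0, "wz": 0, "jaw": 0.4},
  {"tx": 0, "ty": 0, "tz": -35, "wx": 0, "wy": 0, "wz": 0, "jaw": 0.4},
  {"tx": 0, "ty": 0, "tz": -35, "wx": 0, "wy": 0, "wz": 0, "jaw": 0.4},
  {"tx": 0, "ty": 0, "tz": -35, "wx": 0, "wy": 0, "wz": 0, "jaw": 0.4},
  {"tx": 0, "ty": 0, "tz": -25, "wx": 0, "wy": 0, "wz": -6, "jaw": 0.4},
  {"tx": 0, "ty": 0, "tz": 0, "wx": 0, "wy": 0, "wz": 0, "jaw": 0.4},
])

```text
t: 25.55
tool_pos: [425.6, 365.2, 136.5]
tool_rot: [-0.052, 0.999, 0.001, 0.002]
force: [0.5, 0.4, -0.8]
grip_width: 0.544
grip_force: 41.3
```

```bash
python3 - <<'E'
from h import *;from station import robot
s=robot.sense();show(s);go(581,-306.3,s["tool_pos"][2],6,s)
E
```

```text
t 25.6 pos [425.6 365.2 136.5] yaw 5.920000000000002 F [ 0.5  0.4 -0.8] w 0.544 gf 41.3
turn [ 0.2  0.3 -0.1] shift after turn [ -84.3 -684.1    0. ]
```

>>> jog_arm([
  {"tx": -3, "ty": -20, "tz": 0, "wx": 0, "wy": 0, "wz": 0, "jaw": 0.4},
  {"tx": -5, "ty": -40, "tz": 0, "wx": 0, "wy": 0, "wz": 0, "jaw": 0.4},
  {"tx": -5, "ty": -40, "tz": 0, "wx": 0, "wy": 0, "wz": 0, "jaw": 0.4},
  {"tx": -5, "ty": -40, "tz": 0, "wx": 0, "wy": 0, "wz": 0, "jaw": 0.4},
  {"tx": -5, "ty": -40, "tz": 0, "wx": 0, "wy": 0, "wz": 0, "jaw": 0.4},
  {"tx": -5, "ty": -40, "tz": 0, "wx": 0, "wy": 0, "wz": 0, "jaw": 0.4},
  {"tx": -5, "ty": -40, "tz": 0, "wx": 0, "wy": 0, "wz": 0, "jaw": 0.4},
  {"tx": -5, "ty": -40, "tz": 0, "wx": 0, "wy": 0, "wz": 0, "jaw": 0.4},
  {"tx": -5, "ty": -40, "tz": 0, "wx": 0, "wy": 0, "wz": 0, "jaw": 0.4},
  {"tx": -5, "ty": -40, "tz": 0, "wx": 0, "wy": 0, "wz": 0, "jaw": 0.4},
  {"tx": -5, "ty": -40, "tz": 0, "wx": 0, "wy": 0, "wz": 0, "jaw": 0.4},
  {"tx": -5, "ty": -40, "tz": 0, "wx": 0, "wy": 0, "wz": 0, "jaw": 0.4},
  {"tx": -5, "ty": -40, "tz": 0, "wx": 0, "wy": 0, "wz": 0, "jaw": 0.4},
  {"tx": -5, "ty": -40, "tz": 0, "wx": 0, "wy": 0, "wz": 0, "jaw": 0.4},
  {"tx": -5, "ty": -40, "tz": 0, "wx": 0, "wy": 0, "wz": 0, "jaw": 0.4},
  {"tx": -5, "ty": -40, "tz": 0, "wx": 0, "wy": 0, "wz": 0, "jaw": 0.4},
  {"tx": -5, "ty": -40, "tz": 0, "wx": 0, "wy": 0, "wz": 0, "jaw": 0.4},
  {"tx": -3, "ty": -24, "tz": 0, "wx": 0, "wy": 0, "wz": 0, "jaw": 0.4},
  {"tx": 0, "ty": 0, "tz": 0, "wx": 0, "wy": 0, "wz": 0, "jaw": 0.4},
  {"tx": 0, "ty": 0, "tz": 0, "wx": 0, "wy": 0, "wz": 0, "jaw": 0.4},
])

```text
t: 28.05
tool_pos: [579.8, -306.0, 133.3]
tool_rot: [-0.052, 0.999, 0.001, -0.001]
force: [-0.7, 0.4, -0.0]
grip_width: 0.544
grip_force: 41.3
```

```bash
python3 - <<'E'
from h import *;from station import robot
s=robot.sense();show(s);go(581,-306.3,7,6,s)
c=robot.capture("side");im=c["color"][:,:,::-1]
q=cv2.projectPoints(np.array([[581,-306,100.]]),c["rvec"],c["tvec"],c["intrinsics"],None)[0].ravel();print(q)
u,v=(int(t) for t in q);u=max(u,60);cv2.imwrite('pics/p9.png',cv2.resize(im[v-80:v+70,u-100:u+100],(800,600),interpolation=cv2.INTER_CUBIC))
E
```

```text
t 28.1 pos [ 579.8 -306.   133.3] yaw 5.959999999999994 F [-0.7  0.4 -0. ] w 0.544 gf 41.3
turn [ 0.1 -0.1 -0. ] shift after turn [ -1.1  -0.4 126.3]
[387.16780289 276.63140898]
```

View pics/p9.png

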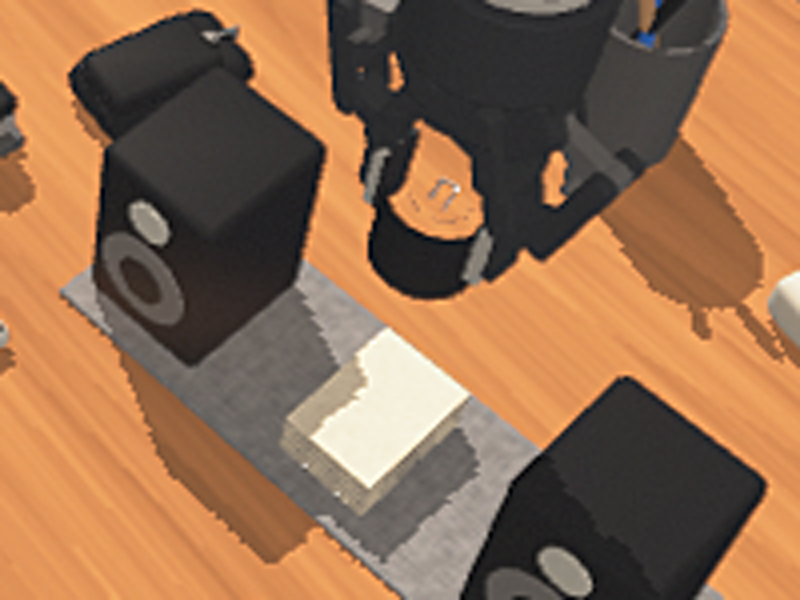

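The pot hangs upright between the fingers above the block (block at crop (380,410)). I lower it onto the block.

>>> jog_arm([
  {"tx": -0.5, "ty": 0, "tz": 20, "wx": 0, "wy": 0, "wz": 0, "jaw": 0.4},
  {"tx": 0, "ty": 0, "tz": 30, "wx": 0, "wy": 0, "wz": 0, "jaw": 0.4},
  {"tx": 0, "ty": 0, "tz": 30, "wx": 0, "wy": 0, "wz": 0, "jaw": 0.4},
  {"tx": 0, "ty": 0, "tz": 20, "wx": 0, "wy": 0, "wz": 0, "jaw": 0.4},
  {"tx": 0, "ty": 0, "tz": 12, "wx": 0, "wy": 0, "wz": 0, "jaw": 0.4},
  {"tx": 0, "ty": 0, "tz": 7, "wx": 0, "wy": 0, "wz": 0, "jaw": 0.4},
  {"tx": 0, "ty": 0, "tz": 3, "wx": 0, "wy": 0, "wz": 0, "jaw": 0.4},
  {"tx": 0, "ty": 0, "tz": 2, "wx": 0, "wy": 0, "wz": 0, "jaw": 0.4},
  {"tx": 0, "ty": 0, "tz": 0, "wx": 0, "wy": 0, "wz": 0, "jaw": 0.4},
  {"tx": 0, "ty": 0, "tz": 0, "wx": 0, "wy": 0, "wz": 0, "jaw": 0.4},
])

```text
t: 29.35
tool_pos: [581.7, -307.5, 10.7]
tool_rot: [-0.052, 0.999, -0.0, 0.0]
force: [-0.2, -0.7, -0.0]
grip_width: 0.543
grip_force: 41.3
```

```bash
python3 - <<'E'
from h import *;from station import robot
for i in range(4):robot.capture("top");show(robot.sense())
E
```

```text
t 29.4 pos [ 581.7 -307.5   10.6] yaw 5.969999999999999 F [-0.1  0.2 -1.4] w 0.544 gf 41.3
t 29.4 pos [ 581.6 -307.4   10.6] yaw 5.959999999999994 F [ 0.1  1.6 -0.3] w 0.544 gf 41.3
t 29.5 pos [ 581.6 -307.4   10.5] yaw 5.969999999999999 F [ 1.1 -0.  -0.8] w 0.544 gf 41.3
t 29.6 pos [ 581.6 -307.3   10.4] yaw 5.969999999999999 F [ 0.2 -0.9 -0.5] w 0.542 gf 41.3
```

>>> jog_arm([
  {"tx": 0, "ty": 1, "tz": 1, "wx": 0, "wy": 0, "wz": 0, "jaw": 0.4},
  {"tx": 0, "ty": 0, "tz": 1, "wx": 0, "wy": 0, "wz": 0, "jaw": 0.4},
  {"tx": 0, "ty": 0, "tz": 0.5, "wx": 0, "wy": 0, "wz": 0, "jaw": 0.4},
  {"tx": 0, "ty": 0, "tz": 0, "wx": 0, "wy": 0, "wz": 0, "jaw": 0.4},
  {"tx": 0, "ty": 0, "tz": 0, "wx": 0, "wy": 0, "wz": 0, "jaw": 0.4},
])

```text
t: 30.18
tool_pos: [581.4, -306.3, 7.7]
tool_rot: [-0.052, 0.999, -0.0, 0.0]
force: [-0.0, 0.1, 0.3]
grip_width: 0.54
grip_force: 41.3
```

>>> jog_arm([
  {"tx": 0, "ty": 0, "tz": 1, "wx": 0, "wy": 0, "wz": 0, "jaw": 0.4},
  {"tx": 0, "ty": 0, "tz": 0, "wx": 0, "wy": 0, "wz": 0, "jaw": 0.4},
  {"tx": 0, "ty": 0, "tz": 0, "wx": 0, "wy": 0, "wz": 0, "jaw": 0.4},
])

```text
t: 30.55
tool_pos: [581.3, -306.2, 6.7]
tool_rot: [-0.052, 0.999, 0.0, -0.0]
force: [0.7, -0.3, -0.5]
grip_width: 0.54
grip_force: 41.3
```

>>> jog_arm([
  {"tx": 0, "ty": 0, "tz": 0.5, "wx": 0, "wy": 0, "wz": 0, "jaw": 0.4},
  {"tx": 0, "ty": 0, "tz": 0, "wx": 0, "wy": 0, "wz": 0, "jaw": 0.8},
  {"tx": 0, "ty": 0, "tz": 0, "wx": 0, "wy": 0, "wz": 0, "jaw": 0.8},
  {"tx": 0, "ty": 0, "tz": 0, "wx": 0, "wy": 0, "wz": 0, "jaw": 0.8},
  {"tx": 0, "ty": 0, "tz": 0, "wx": 0, "wy": 0, "wz": 0, "jaw": 0.8},
  {"tx": 0, "ty": 0, "tz": -5, "wx": 0, "wy": 0, "wz": 0, "jaw": 0.8},
  {"tx": 0, "ty": 0, "tz": -20, "wx": 0, "wy": 0, "wz": 0, "jaw": 0.8},
  {"tx": 0, "ty": 0, "tz": -30, "wx": 0, "wy": 0, "wz": 0, "jaw": 0.8},
  {"tx": 0, "ty": 0, "tz": -35, "wx": 0, "wy": 0, "wz": 0, "jaw": 0.8},
  {"tx": 0, "ty": 0, "tz": -35, "wx": 0, "wy": 0, "wz": 0, "jaw": 0.8},
  {"tx": 15, "ty": 40, "tz": 0, "wx": 0, "wy": 0, "wz": 5, "jaw": 1},
  {"tx": 0, "ty": 40, "tz": 0, "wx": 0, "wy": 0, "wz": 8, "jaw": 1},
  {"tx": 0, "ty": 40, "tz": 0, "wx": 0, "wy": 0, "wz": 0, "jaw": 1},
  {"tx": 0, "ty": 40, "tz": 0, "wx": 0, "wy": 0, "wz": 0, "jaw": 1},
  {"tx": 0, "ty": 40, "tz": 0, "wx": 0, "wy": 0, "wz": 0, "jaw": 1},
  {"tx": 0, "ty": 0, "tz": 0, "wx": 0, "wy": 0, "wz": 0, "jaw": 1},
])

```text
t: 32.55
tool_pos: [576.3, -106.2, 131.6]
tool_rot: [0.06, 0.998, 0.0, 0.0]
force: [-0.4, -0.0, -0.7]
grip_width: 0.998
grip_force: 0.0
```

```bash
python3 - <<'E'
from h import *;from station import robot
s=robot.sense();show(s)
o=np.array([.7,2.1,0]);tiles=[]
for n,k in(("top",-1),("side",1)):
    c=robot.capture(n);W=cloud(c)+k*o
    print(n,'blk',box(W,(520,640,-360,-255),24,34))
    q=lambda P:cv2.projectPoints(np.array([P],float)-k*o,c["rvec"],c["tvec"],c["intrinsics"],None)[0].ravel()
    print(q([581.2,-306.5,31]),q([581.2,-306.5,61]),q([581.2,-306.5,73]))
    u,v=(int(t) for t in q([581.2,-306.5,45]))
    t=cv2.resize(c["color"][v-20:v+20,u-20:u+20,::-1],(400,400),interpolation=cv2.INTER_CUBIC)
    a=np.linspace(0,2*np.pi,40)
    for z,r in((31,24),(61,24)):
        P=np.c_[581.2+r*np.cos(a),-306.5+r*np.sin(a),np.full(40,z)]-k*o
        Q=cv2.projectPoints(P,c["rvec"],c["tvec"],c["intrinsics"],None)[0].reshape(-1,2)
        for p in Q:cv2.circle(t,tuple(int(x) for x in (p-[u-20,v-20]+.5)*10),1,(0,255,0),-1)
    tiles.append(t)
    print('mouse',box(W,(580,710,-140,-10),14,45))
cv2.imwrite('pics/p10.png',np.hstack(tiles))
go(641.4,-71.8,90,-6.5,s)
E
```

```text
t 32.5 pos [ 576.3 -106.2  131.6] yaw -6.829999999999998 F [-0.4 -0.  -0.7] w 0.998 gf 0.0
top blk (array([ 581.48327637, -306.96987915]), (76, 54), 5.863329887390137, np.float64(30.577277153460038), 366)
[383.77990675 186.20284055] [386.42502309 185.05076824] [387.51852623 184.5744963 ]
mouse (array([660.67468262, -61.50860977]), (65, 33), -10.599830627441406, np.float64(28.766265393299953), 222)
side blk (array([ 581.23974609, -305.92129517]), (79, 53), 6.85579252243042, np.float64(30.838801483889952), 660)
[381.61450287 297.32169366] [384.28932437 289.10112604] [385.39869229 285.69168956]
mouse (array([641.75860596, -73.46482086]), (102, 53), -6.383659362792969, np.float64(31.99288470053864), 758)
turn [ 0.   0.  -0.3] shift after turn [-60.8  41.5  41.6]
```

View pics/p10.png

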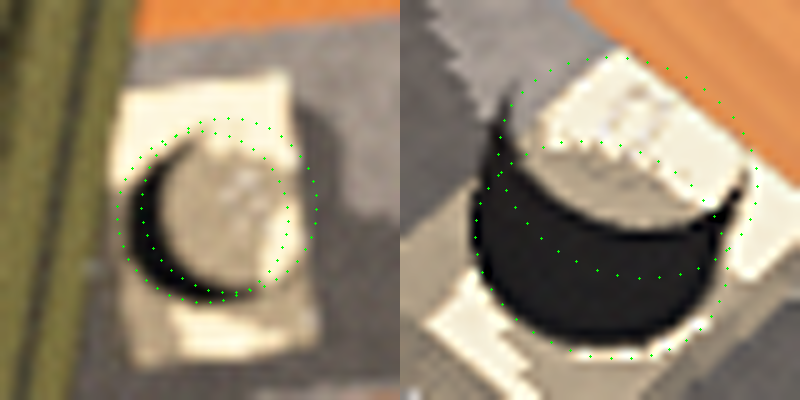

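The pot stands upright on the block. The drawn centred circles match its outline within about 1 px (roughly 3 mm). On to the mouse.

>>> jog_arm([
  {"tx": -30, "ty": 21, "tz": 0, "wx": 0, "wy": 0, "wz": 0, "jaw": 1},
  {"tx": -31, "ty": 20.5, "tz": 10, "wx": 0, "wy": 0, "wz": 0, "jaw": 1},
  {"tx": 0, "ty": 0, "tz": 30, "wx": 0, "wy": 0, "wz": 0, "jaw": 1},
  {"tx": 0, "ty": 0, "tz": 0, "wx": 0, "wy": 0, "wz": 0, "jaw": 1},
  {"tx": 0, "ty": 0, "tz": 0, "wx": 0, "wy": 0, "wz": 0, "jaw": 1},
])

```text
t: 33.28
tool_pos: [641.9, -76.3, 91.7]
tool_rot: [0.062, 0.998, -0.0, 0.0]
force: [-0.5, -0.6, 0.6]
grip_width: 0.996
grip_force: 0.0
```

```bash
python3 - <<'E'
from h import *;from station import robot
s=robot.sense();show(s);go(641.4,-71.8,-30,-6.5,s)
E
```

```text
t 33.3 pos [641.9 -76.3  91.7] yaw -7.099999999999994 F [-0.5 -0.6  0.6] w 0.996 gf 0.0
turn [-0.   0.  -0.6] shift after turn [  1.    4.5 121.7]
```

>>> jog_arm([
  {"tx": 1, "ty": 4, "tz": 20, "wx": 0, "wy": 0, "wz": -0.6, "jaw": 1},
  {"tx": 0, "ty": 0, "tz": 30, "wx": 0, "wy": 0, "wz": 0, "jaw": 1},
  {"tx": 0, "ty": 0, "tz": 30, "wx": 0, "wy": 0, "wz": 0, "jaw": 1},
  {"tx": 0, "ty": 0, "tz": 22, "wx": 0, "wy": 0, "wz": 0, "jaw": 1},
  {"tx": 0, "ty": 0, "tz": 12, "wx": 0, "wy": 0, "wz": 0, "jaw": 1},
  {"tx": 0, "ty": 0, "tz": 7, "wx": 0, "wy": 0, "wz": 0, "jaw": 1},
  {"tx": 0, "ty": 0, "tz": 0, "wx": 0, "wy": 0, "wz": 0, "jaw": 1},
  {"tx": 0, "ty": 0, "tz": 0, "wx": 0, "wy": 0, "wz": 0, "jaw": 0.5},
  {"tx": 0, "ty": 0, "tz": 0, "wx": 0, "wy": 0, "wz": 0, "jaw": 0.5},
  {"tx": 0, "ty": 0, "tz": 0, "wx": 0, "wy": 0, "wz": 0, "jaw": 0.5},
  {"tx": 0, "ty": 0, "tz": 0, "wx": 0, "wy": 0, "wz": 0, "jaw": 0.5},
  {"tx": 0, "ty": 0, "tz": 0, "wx": 0, "wy": 0, "wz": 0, "jaw": 0.5},
])

```text
t: 34.78
tool_pos: [642.3, -71.3, -28.7]
tool_rot: [0.056, 0.998, -0.0, 0.001]
force: [-0.5, -0.3, 5.2]
grip_width: 0.668
grip_force: 44.1
```

>>> jog_arm([
  {"tx": 0, "ty": 0, "tz": -5, "wx": 0, "wy": 0, "wz": 0, "jaw": 0.5},
  {"tx": 0, "ty": 0, "tz": -25, "wx": 0, "wy": 0, "wz": 0, "jaw": 0.5},
  {"tx": 0, "ty": 0, "tz": -35, "wx": 0, "wy": 0, "wz": 0, "jaw": 0.5},
  {"tx": 0, "ty": 0, "tz": -35, "wx": 0, "wy": 0, "wz": 0, "jaw": 0.5},
  {"tx": 0, "ty": 0, "tz": -35, "wx": 0, "wy": 0, "wz": 0, "jaw": 0.5},
  {"tx": 0, "ty": 0, "tz": -25, "wx": 0, "wy": 0, "wz": -2.6, "jaw": 0.5},
  {"tx": 0, "ty": 0, "tz": 0, "wx": 0, "wy": 0, "wz": 0, "jaw": 0.5},
])

```text
t: 35.65
tool_pos: [642.9, -71.3, 132.4]
tool_rot: [0.034, 0.999, -0.0, 0.002]
force: [0.4, -0.0, -1.8]
grip_width: 0.665
grip_force: 43.4
```

```bash
python3 - <<'E'
from h import *;from station import robot
s=robot.sense();show(s);go(413.4,-216.2,s["tool_pos"][2],-3.9,s)
o=np.array([.7,2.1,0]);W=cloud(robot.capture("side"))+o
print('mouse held',box(W,(560,720,-160,10),140,215))
E
```

```text
t 35.6 pos [642.9 -71.3 132.4] yaw -3.8499999999999943 F [ 0.4 -0.  -1.8] w 0.665 gf 43.4
turn [-0.   0.3  0. ] shift after turn [ 219.2 -160.1    0. ]
mouse held (array([631.23461914, -74.15693665]), (86, 84), 20.120325088500977, np.float64(192.7700552419982), 1094)
```

Held. I carry it over at height: 8 rows, then settle.

>>> jog_arm([
  {"tx": 14, "ty": -10, "tz": 0, "wx": 0, "wy": 0, "wz": 0, "jaw": 0.5},
  {"tx": 28, "ty": -20, "tz": 0, "wx": 0, "wy": 0, "wz": 0, "jaw": 0.5},
  {"tx": 28, "ty": -20, "tz": 0, "wx": 0, "wy": 0, "wz": 0, "jaw": 0.5},
  {"tx": 28, "ty": -20, "tz": 0, "wx": 0, "wy": 0, "wz": 0, "jaw": 0.5},
  {"tx": 28, "ty": -20, "tz": 0, "wx": 0, "wy": 0, "wz": 0, "jaw": 0.5},
  {"tx": 28, "ty": -20, "tz": 0, "wx": 0, "wy": 0, "wz": 0, "jaw": 0.5},
  {"tx": 28, "ty": -20, "tz": 0, "wx": 0, "wy": 0, "wz": 0, "jaw": 0.5},
  {"tx": 23, "ty": -20, "tz": 0, "wx": 0, "wy": 0, "wz": 0, "jaw": 0.5},
  {"tx": 14, "ty": -10, "tz": 0, "wx": 0, "wy": 0, "wz": 0, "jaw": 0.5},
  {"tx": 0, "ty": 0, "tz": 30, "wx": 0, "wy": 0, "wz": 0, "jaw": 0.5},
  {"tx": 0, "ty": 0, "tz": 30, "wx": 0, "wy": 0, "wz": 0, "jaw": 0.5},
  {"tx": 0, "ty": 0, "tz": 30, "wx": 0, "wy": 0, "wz": 0, "jaw": 0.5},
  {"tx": 0, "ty": 0, "tz": 30, "wx": 0, "wy": 0, "wz": 0, "jaw": 0.5},
  {"tx": 0, "ty": 0, "tz": 0, "wx": 0, "wy": 0, "wz": 0, "jaw": 0.5},
  {"tx": 0, "ty": 0, "tz": 0, "wx": 0, "wy": 0, "wz": 0, "jaw": 0.5},
])

```text
t: 37.58
tool_pos: [412.3, -216.2, 10.5]
tool_rot: [0.033, 0.999, 0.0, -0.0]
force: [-1.0, -0.7, -1.4]
grip_width: 0.664
grip_force: 43.3
```

```bash
python3 - <<'E'
from h import *;from station import robot
s=robot.sense();show(s);go(413.4,-216.2,-28,-3.9,s)
E
```

```text
t 37.6 pos [ 412.3 -216.2   10.5] yaw -3.8299999999999983 F [-1.  -0.7 -1.4] w 0.664 gf 43.3
turn [ 0.  -0.   0.1] shift after turn [-1.1  0.1 38.5]
```

>>> jog_arm([
  {"tx": -0.5, "ty": 0, "tz": 18, "wx": 0, "wy": 0, "wz": 0, "jaw": 0.5},
  {"tx": 0, "ty": 0, "tz": 12, "wx": 0, "wy": 0, "wz": 0, "jaw": 0.5},
  {"tx": 0, "ty": 0, "tz": 5, "wx": 0, "wy": 0, "wz": 0, "jaw": 0.5},
  {"tx": 0, "ty": 0, "tz": 2.5, "wx": 0, "wy": 0, "wz": 0, "jaw": 0.5},
  {"tx": 0, "ty": 0, "tz": 0, "wx": 0, "wy": 0, "wz": 0, "jaw": 0.5},
  {"tx": 0, "ty": 0, "tz": 0, "wx": 0, "wy": 0, "wz": 0, "jaw": 0.5},
  {"tx": 0, "ty": 0, "tz": 0, "wx": 0, "wy": 0, "wz": 0, "jaw": 0.5},
])

```text
t: 38.45
tool_pos: [412.9, -216.2, -27.1]
tool_rot: [0.033, 0.999, -0.0, 0.0]
force: [0.9, 0.3, -1.3]
grip_width: 0.665
grip_force: 43.4
```

>>> jog_arm([
  {"tx": 0, "ty": 0, "tz": 1.5, "wx": 0, "wy": 0, "wz": 0, "jaw": 0.5},
  {"tx": 0, "ty": 0, "tz": 0, "wx": 0, "wy": 0, "wz": 0, "jaw": 0.5},
  {"tx": 0, "ty": 0, "tz": 0, "wx": 0, "wy": 0, "wz": 0, "jaw": 0.8},
  {"tx": 0, "ty": 0, "tz": 0, "wx": 0, "wy": 0, "wz": 0, "jaw": 0.8},
  {"tx": 0, "ty": 0, "tz": 0, "wx": 0, "wy": 0, "wz": 0, "jaw": 0.8},
  {"tx": 0, "ty": 0, "tz": -5, "wx": 0, "wy": 0, "wz": 0, "jaw": 0.8},
  {"tx": 0, "ty": 0, "tz": -20, "wx": 0, "wy": 0, "wz": 0, "jaw": 0.8},
  {"tx": 0, "ty": 0, "tz": -30, "wx": 0, "wy": 0, "wz": 0, "jaw": 0.8},
  {"tx": 0, "ty": 0, "tz": -30, "wx": 0, "wy": 0, "wz": 0, "jaw": 1},
  {"tx": 0, "ty": 0, "tz": -30, "wx": 0, "wy": 0, "wz": -4.6, "jaw": 1},
  {"tx": -4, "ty": -36, "tz": 0, "wx": 0, "wy": 0, "wz": 0, "jaw": 1},
  {"tx": -4, "ty": -37, "tz": 0, "wx": 0, "wy": 0, "wz": 0, "jaw": 1},
  {"tx": -4, "ty": -37, "tz": 0, "wx": 0, "wy": 0, "wz": 0, "jaw": 1},
  {"tx": -4, "ty": -37, "tz": 0, "wx": 0, "wy": 0, "wz": 0, "jaw": 1},
  {"tx": 0, "ty": 0, "tz": 0, "wx": 0, "wy": 0, "wz": 0, "jaw": 1},
  {"tx": 0, "ty": 0, "tz": 0, "wx": 0, "wy": 0, "wz": 0, "jaw": 1},
])

```text
t: 40.45
tool_pos: [430.0, -362.1, 86.0]
tool_rot: [-0.006, 1.0, 0.001, -0.0]
force: [-0.1, -1.2, 0.3]
grip_width: 1.001
grip_force: 0.0
```

```bash
python3 - <<'E'
from h import *;from station import robot
s=robot.sense();show(s);go(429.5,-364.9,-33.5,0.8,s)
o=np.array([.7,2.1,0])
a=np.radians(-3.9);Rk=np.array([[np.cos(a),-np.sin(a)],[np.sin(a),np.cos(a)]])
for n,k in(("top",-1),("side",1)):
    W=cloud(robot.capture(n))+k*o
    r=box(W,(340,490,-270,-162),8,45);print(n,'mouse',r,'in kb',Rk.T@(r[0]-[426.9,-18.6]))
E
```

```text
t 40.5 pos [ 430.  -362.1   86. ] yaw 0.7399999999999949 F [-0.1 -1.2  0.3] w 1.001 gf 0.0
turn [ 0.1 -0.1 -0.1] shift after turn [  0.5  -2.8 119.5]
top mouse (array([ 413.26351929, -215.57662964]), (101, 58), -3.4696731567382812, np.float64(30.606491609317096), 717) in kb [  -0.20747971 -197.44797589]
side mouse (array([ 413.08956909, -216.95870972]), (101, 55), -3.5767288208007812, np.float64(31.192679340026118), 1423) in kb [  -0.2870245  -198.83868673]
```

The mouse is at kb (-0.3, -198), parallel. Now bank B.

>>> jog_arm([
  {"tx": 0.5, "ty": -2, "tz": 25, "wx": 0, "wy": 0, "wz": 0, "jaw": 1},
  {"tx": 0, "ty": 0, "tz": 30, "wx": 0, "wy": 0, "wz": 0, "jaw": 1},
  {"tx": 0, "ty": 0, "tz": 30, "wx": 0, "wy": 0, "wz": 0, "jaw": 1},
  {"tx": 0, "ty": 0, "tz": 20, "wx": 0, "wy": 0, "wz": 0, "jaw": 1},
  {"tx": 0, "ty": 0, "tz": 9, "wx": 0, "wy": 0, "wz": 0, "jaw": 1},
  {"tx": 0, "ty": 0, "tz": 5, "wx": 0, "wy": 0, "wz": 0, "jaw": 1},
  {"tx": 0, "ty": 0, "tz": 0, "wx": 0, "wy": 0, "wz": 0, "jaw": 1},
  {"tx": 0, "ty": 0, "tz": 0, "wx": 0, "wy": 0, "wz": 0, "jaw": 0.4},
  {"tx": 0, "ty": 0, "tz": 0, "wx": 0, "wy": 0, "wz": 0, "jaw": 0.4},
  {"tx": 0, "ty": 0, "tz": 0, "wx": 0, "wy": 0, "wz": 0, "jaw": 0.4},
  {"tx": 0, "ty": 0, "tz": 0, "wx": 0, "wy": 0, "wz": 0, "jaw": 0.4},
  {"tx": 0, "ty": 0, "tz": 0, "wx": 0, "wy": 0, "wz": 0, "jaw": 0.4},
])

```text
t: 42.05
tool_pos: [430.7, -365.5, -32.0]
tool_rot: [-0.007, 1.0, -0.001, 0.001]
force: [-1.0, 0.1, 6.2]
grip_width: 0.518
grip_force: 42.0
```

>>> jog_arm([
  {"tx": 0, "ty": 0, "tz": -5, "wx": 0, "wy": 0, "wz": 0, "jaw": 0.4},
  {"tx": 0, "ty": 0, "tz": -25, "wx": 0, "wy": 0, "wz": 0, "jaw": 0.4},
  {"tx": 0, "ty": 0, "tz": -35, "wx": 0, "wy": 0, "wz": 0, "jaw": 0.4},
  {"tx": 0, "ty": 0, "tz": -35, "wx": 0, "wy": 0, "wz": 0, "jaw": 0.4},
  {"tx": 0, "ty": 0, "tz": -35, "wx": 0, "wy": 0, "wz": 0, "jaw": 0.4},
  {"tx": 0, "ty": 0, "tz": -15, "wx": 0, "wy": 0, "wz": 5.2, "jaw": 0.4},
  {"tx": 0, "ty": 0, "tz": 0, "wx": 0, "wy": 0, "wz": 0, "jaw": 0.4},
])

```text
t: 42.92
tool_pos: [430.7, -365.4, 118.4]
tool_rot: [0.038, 0.999, -0.001, 0.001]
force: [0.0, -0.7, -1.6]
grip_width: 0.514
grip_force: 41.4
```

```bash
python3 - <<'E'
from h import *;from station import robot
s=robot.sense();show(s);go(583.2,265,s["tool_pos"][2],-4.5,s)
E
```

```text
t 42.9 pos [ 430.7 -365.4  118.4] yaw -4.3799999999999955 F [ 0.  -0.7 -1.6] w 0.514 gf 41.4
turn [-0.1  0.1  0.1] shift after turn [-102.6  640.4    0. ]
```

>>> jog_arm([
  {"tx": -3, "ty": 20, "tz": 0, "wx": 0, "wy": 0, "wz": 0, "jaw": 0.4},
  {"tx": -6.5, "ty": 40, "tz": 0, "wx": 0, "wy": 0, "wz": 0, "jaw": 0.4},
  {"tx": -6.5, "ty": 40, "tz": 0, "wx": 0, "wy": 0, "wz": 0, "jaw": 0.4},
  {"tx": -6.5, "ty": 40, "tz": 0, "wx": 0, "wy": 0, "wz": 0, "jaw": 0.4},
  {"tx": -6.5, "ty": 40, "tz": 0, "wx": 0, "wy": 0, "wz": 0, "jaw": 0.4},
  {"tx": -6.5, "ty": 40, "tz": 0, "wx": 0, "wy": 0, "wz": 0, "jaw": 0.4},
  {"tx": -6.5, "ty": 40, "tz": 0, "wx": 0, "wy": 0, "wz": 0, "jaw": 0.4},
  {"tx": -6.5, "ty": 40, "tz": 0, "wx": 0, "wy": 0, "wz": 0, "jaw": 0.4},
  {"tx": -6.5, "ty": 40, "tz": 0, "wx": 0, "wy": 0, "wz": 0, "jaw": 0.4},
  {"tx": -6.5, "ty": 40, "tz": 0, "wx": 0, "wy": 0, "wz": 0, "jaw": 0.4},
  {"tx": -6.5, "ty": 40, "tz": 0, "wx": 0, "wy": 0, "wz": 0, "jaw": 0.4},
  {"tx": -6.5, "ty": 40, "tz": 0, "wx": 0, "wy": 0, "wz": 0, "jaw": 0.4},
  {"tx": -6.5, "ty": 40, "tz": 0, "wx": 0, "wy": 0, "wz": 0, "jaw": 0.4},
  {"tx": -6.5, "ty": 40, "tz": 0, "wx": 0, "wy": 0, "wz": 0, "jaw": 0.4},
  {"tx": -6.5, "ty": 40, "tz": 0, "wx": 0, "wy": 0, "wz": 0, "jaw": 0.4},
  {"tx": -6.5, "ty": 40, "tz": 0, "wx": 0, "wy": 0, "wz": 0, "jaw": 0.4},
  {"tx": -2, "ty": 20.5, "tz": 0, "wx": 0, "wy": 0, "wz": 0, "jaw": 0.4},
  {"tx": 0, "ty": 0, "tz": 0, "wx": 0, "wy": 0, "wz": 0, "jaw": 0.4},
  {"tx": 0, "ty": 0, "tz": 0, "wx": 0, "wy": 0, "wz": 0, "jaw": 0.4},
])

```text
t: 45.3
tool_pos: [580.6, 264.5, 116.5]
tool_rot: [0.039, 0.999, -0.001, -0.001]
force: [-0.5, -0.2, -1.1]
grip_width: 0.517
grip_force: 41.4
```

```bash
python3 - <<'E'
from h import *;from station import robot
s=robot.sense();show(s);go(583.2,265,-28,-4.5,s)
c=robot.capture("side");im=c["color"][:,:,::-1]
cv2.imwrite('pics/p11.png',cv2.resize(im[60:210,130:330],(800,600),interpolation=cv2.INTER_CUBIC))
E
```

```text
t 45.3 pos [580.6 264.5 116.5] yaw -4.420000000000002 F [-0.5 -0.2 -1.1] w 0.517 gf 41.4
turn [-0.1 -0.1  0.1] shift after turn [ -2.5   0.7 144.5]
```

View pics/p11.png

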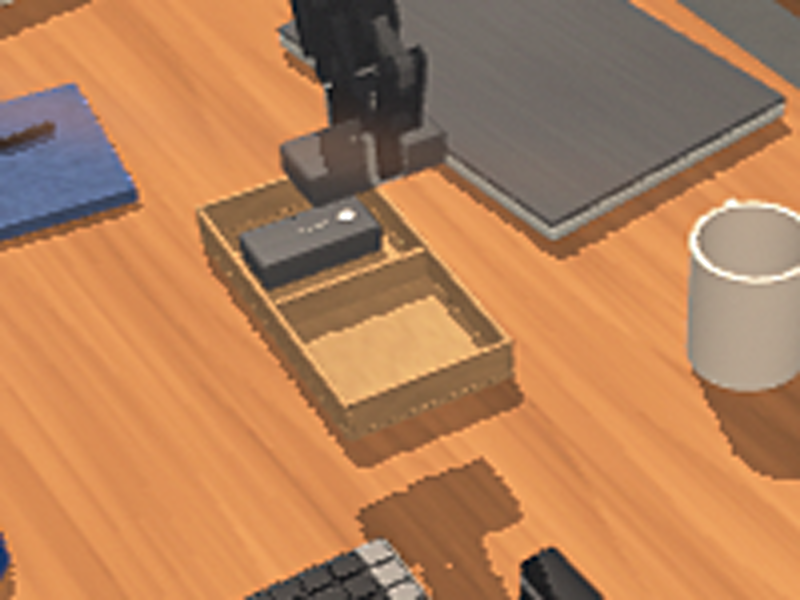

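The first bank lies centred in the left half (crop (310,245)). The second hangs level above the right half, crop (362,160). I lower it.

>>> jog_arm([
  {"tx": -1.5, "ty": 0.5, "tz": 25, "wx": 0, "wy": 0, "wz": 0, "jaw": 0.4},
  {"tx": 0, "ty": 0, "tz": 30, "wx": 0, "wy": 0, "wz": 0, "jaw": 0.4},
  {"tx": 0, "ty": 0, "tz": 30, "wx": 0, "wy": 0, "wz": 0, "jaw": 0.4},
  {"tx": 0, "ty": 0, "tz": 25, "wx": 0, "wy": 0, "wz": 0, "jaw": 0.4},
  {"tx": 0, "ty": 0, "tz": 15, "wx": 0, "wy": 0, "wz": 0, "jaw": 0.4},
  {"tx": 0, "ty": 0, "tz": 10, "wx": 0, "wy": 0, "wz": 0, "jaw": 0.4},
  {"tx": 0, "ty": 0, "tz": 4, "wx": 0, "wy": 0, "wz": 0, "jaw": 0.4},
  {"tx": 0, "ty": 0, "tz": 2, "wx": 0, "wy": 0, "wz": 0, "jaw": 0.4},
  {"tx": 0, "ty": 0, "tz": 0, "wx": 0, "wy": 0, "wz": 0, "jaw": 0.4},
  {"tx": 0, "ty": 0, "tz": 0, "wx": 0, "wy": 0, "wz": 0, "jaw": 0.4},
])

```text
t: 46.6
tool_pos: [583.8, 266.4, -23.2]
tool_rot: [0.039, 0.999, 0.0, 0.0]
force: [0.6, 0.2, -2.2]
grip_width: 0.516
grip_force: 41.4
```

>>> jog_arm([
  {"tx": 0, "ty": -1, "tz": 2, "wx": 0, "wy": 0, "wz": 0, "jaw": 0.4},
  {"tx": 0, "ty": 0, "tz": 1.5, "wx": 0, "wy": 0, "wz": 0, "jaw": 0.4},
  {"tx": 0, "ty": 0, "tz": 0, "wx": 0, "wy": 0, "wz": 0, "jaw": 0.4},
  {"tx": 0, "ty": 0, "tz": 0, "wx": 0, "wy": 0, "wz": 0, "jaw": 0.4},
])

```text
t: 47.1
tool_pos: [583.3, 265.1, -27.4]
tool_rot: [0.039, 0.999, -0.0, -0.0]
force: [-0.4, 0.0, -1.3]
grip_width: 0.513
grip_force: 41.4
```

>>> jog_arm([
  {"tx": 0, "ty": 0, "tz": 0.5, "wx": 0, "wy": 0, "wz": 0, "jaw": 0.4},
  {"tx": 0, "ty": 0, "tz": 0, "wx": 0, "wy": 0, "wz": 0, "jaw": 0.72},
  {"tx": 0, "ty": 0, "tz": 0, "wx": 0, "wy": 0, "wz": 0, "jaw": 0.72},
  {"tx": 0, "ty": 0, "tz": 0, "wx": 0, "wy": 0, "wz": 0, "jaw": 0.72},
  {"tx": 0, "ty": 0, "tz": -8, "wx": 0, "wy": 0, "wz": 0, "jaw": 0.72},
  {"tx": 0, "ty": 0, "tz": -25, "wx": 0, "wy": 0, "wz": 0, "jaw": 0.72},
  {"tx": 0, "ty": 0, "tz": -35, "wx": 0, "wy": 0, "wz": 0, "jaw": 0.72},
  {"tx": 0, "ty": 0, "tz": -35, "wx": 0, "wy": 0, "wz": 0, "jaw": 0.72},
  {"tx": 0, "ty": 0, "tz": -35, "wx": 0, "wy": 0, "wz": 0, "jaw": 0.72},
  {"tx": 40, "ty": -20, "tz": -20, "wx": 0, "wy": 0, "wz": 0, "jaw": 0.72},
  {"tx": 40, "ty": -25, "tz": 0, "wx": 0, "wy": 0, "wz": 0, "jaw": 0.72},
  {"tx": 40, "ty": -25, "tz": 0, "wx": 0, "wy": 0, "wz": 0, "jaw": 0.72},
  {"tx": 0, "ty": -20, "tz": 0, "wx": 0, "wy": 0, "wz": 0, "jaw": 0.72},
  {"tx": 0, "ty": 0, "tz": 0, "wx": 0, "wy": 0, "wz": 0, "jaw": 0.72},
])

```text
t: 48.85
tool_pos: [457.4, 183.9, 131.1]
tool_rot: [0.039, 0.999, 0.0, 0.001]
force: [0.1, 0.4, 0.2]
grip_width: 0.719
grip_force: 0.0
```

```bash
python3 - <<'E'
from h import *;from station import robot
show(robot.sense());o=np.array([.7,2.1,0])
for n,k in(("top",-1),("side",1)):
    c=robot.capture(n);W=cloud(c)+k*o
    for nm,a in dict(bankL=((540,645,328,430),18,27),bankR=((530,640,212,318),18,27),tray=((510,670,190,455),21.5,40),blk=((520,640,-360,-255),24,34),stap=((500,580,-80,60),20,50),mug=((700,850,50,220),75,100),mouse=((340,490,-270,-162),8,45)).items():
        try:r=box(W,*a);print(n,nm,r[0].round(1),r[1],round(r[2],1),round(r[3],1))
        except Exception as e:print(n,nm,'none')
    if n=="side":cv2.imwrite('pics/p12.png',cv2.resize(c["color"][:,:,::-1],(800,600),interpolation=cv2.INTER_CUBIC))
E
```

```text
t 48.9 pos [457.4 183.9 131.1] yaw -4.519999999999996 F [0.1 0.4 0.2] w 0.719 gf 0.0
top bankL [591.7 380.1] (91, 46) -5.2 24.5
top bankR [583.5 264.6] (88, 46) -4.3 24.8
top tray [591.7 380.2] (91, 46) -4.5 26.4
top blk [ 581.6 -307. ] (76, 54) 6.3 30.7
top stap [538.8 -13. ] (89, 25) 89.9 41.4
top mug [772.6 135.3] (88, 80) -78.0 87.7
top mouse [ 412.1 -215.9] (103, 58) -3.2 30.4
side bankL [606.9 378.9] (62, 50) -6.4 25.2
side bankR [582.5 265.3] (92, 48) -3.2 25.0
side tray [588.  322.1] (241, 122) 84.9 27.0
side blk [ 581.6 -305.9] (80, 53) 6.2 30.8
side stap [538.9 -11.2] (96, 27) 89.8 40.7
side mug [778.3 132.8] (91, 79) 26.6 84.5
side mouse [ 413.5 -216.5] (102, 56) -3.2 31.1
```

View pics/p12.png

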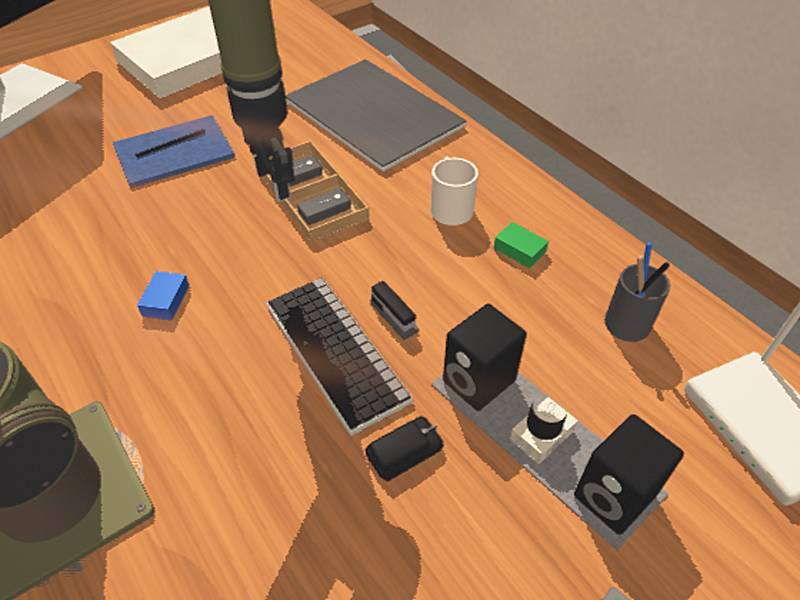

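The final view shows everything in place:
- Both banks sit in the tray, which has not moved.
- The mouse is at (405,447), just right of the keyboard.
- The pot stands on the block between the speakers at (547,420).
- The stapler and mug are untouched, and the arm is clear.

I'm handing in the job.

```bash
python3 -c "
from station import robot
print(robot.close_job())"
```

```text
the job is handed in; nothing more can be done
None
```

The desk is set out and the job handed in (no verdict came back): my last camera check put the mouse, block and banks within 2 mm of target and the pot about 3 mm off centre, with the tray, stapler and mug unmoved to within camera error.

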